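Slide the backing bar under the bridge of the weld jig

ROBOT

A 7-joint arm with a two-finger parallel gripper is mounted at the origin on the work surface; the furniture and walls round the work are solid. World frame = base frame: x ahead of the robot, y to its left, z up, the work surface at z = 0. Lengths are in m, angles in rad, forces in N, time in s.
With the tool pointing down it reaches from about 0.425 to 1.025 m from the base axis. Payload 9.4 kg.
Tool frame: the origin (TCP) lies where the fingers leave the gripper's body, on its centre line; the fingertips stand 73 mm ahead of it and the grasp point (between the pads) lies 54 mm ahead of it (arm.tcp_to_tips is the distance from the TCP to the fingertips, in m); z points along the fingers, x is the direction in which the jaws open and shut, and the axes are right-handed (so a half turn about z gives the same grasp; the last joint's range is limited). The gripper opens to 85 mm and grips with 20 to 120 N. Pads are 22 mm wide; open, the fingers measure 114 mm over their backs; the gripper's body (76 mm by 85 mm) begins 54 mm behind the grasp point. The pads swing forward as they close: fully open they stand 13 mm farther back than shut.
Start: joints at [1.065, 0.599, -0.003, 1.599, 0.002, 0.943, -0.08], TCP at [0.301, -0.659, 0.304] pointing down, gripper open.
Joint ranges: [-2.57, 2.57], [-0.35, 1.97], [-1.29, 1.29], [0.11, 2.56], [-1.05, 4.19], [0.11, 1.86], [-2.63, 2.63]. Speed limits (rad/s): [2.22, 2.22, 3.01, 3.01, 3.14, 3.14, 3.14].

INTERFACE

Orientations are given as a unit quaternion [x, y, z, w].
In Python, from rig import arm gives the robot as it stands. The module is installed in compiled form; this text tells all that it offers.
- The arm moves only by the tool move_arm, never from a script. Its argument "series" is text: rows parted by semicolons, each of 5 numbers parted by spaces: the closure, from -1 (fully open) to 1 (shut), then the shift along the tool's x, y, z in mm, then the turn about the tool's z in degrees. A call has exactly 5 rows; each row is the pose to reach, as a shift and turn from the pose commanded when the call began, along the tool's axes at that moment; what a row does not reach only later rows make up. A row lasts 1/10 s, in which the tool goes at most 50 mm and 8.59 degrees, less where a joint would pass 70% of its speed; a pose out of reach is approached as far as the arm can. A call with a gripper value outside its range is refused whole. The fingers move at their own pace and stop on an object; the grip force is fixed at half the most. Time passes only in rows, so rows that repeat a pose let the fingers close, or fill a call up. It gives the time, the measured TCP pose, the force and the opening at its end, in the units of the state.
- arm.read_state(): the state, without advancing time (a new reading comes with each control period).
- arm.camera(name): name is "scene" or "top" or "wrist"; returns the picture (400x640x3 uint8, blue, green, red); there is no depth.
- arm.camera_info(name): a dict with "intrinsics" (3x3 intrinsics, pixels), "R" (3x3) and "t" (3): a world point X has camera coordinates R X + t; the wrist camera has in their place "T_tool_cam" (4x4, takes a point from camera to tool coordinates, whose origin is the TCP and whose axes are the tool frame's). Camera axes: x right, y down, z forward; pixel columns grow to the right and rows downward; lengths in m; the calibration is good to about 2 mm. The wrist camera is an equidistant fisheye: a pixel r from the principal point sees the ray r / f radians off the axis. A picture is of the moment at which its call begins: read the wrist's pose just before it. camera_info takes no time and is no camera call.
- arm.finish_job(): hands the job in, once; it reports no verdict.
The state is a dict: "clock": time; "qpos": joint angles; "qd": joint speeds; "tau": joint torques, N m; "tool_pos": TCP position; "ee_rot": TCP orientation; "contact_force": force on the tool from outside, world axes, zero at the start; "moment": the same for the moment, N m; "finger_gap": finger opening in m.
Only numpy, scipy, OpenCV 4.12 (cv2) and the standard library are available. Lean on these libraries where they do the work, as an engineer would, in place of code of your own. Each camera call takes 0.05 s, during which the arm holds its last target.

TASK

Take the loose copper backing bar and lay it flat on the weld jig's base plate in line with the gap between the two spacers, short of the bridge, and let it go. Then push it lengthways from behind, under the bridge and between the spacers, until its front end rests against the stop. Leave the spacers where they lie and do not disturb the other loose things on the table.

Things in the scene. Friction and masses are not known exactly. Their poses are not given: they have to be found in the camera images.
- jig: weld jig fixed to the table: dark steel base plate 236 x 116 mm, 10 mm thick, with a low bridge and an end stop. Origin at table height (z = 0) under the middle of the stop's inner face. x: along the plate, the way the bar is pushed (about to the robot's left); y: across it; z up. Plate: x -212 to +24, y -58 to +58, top at z = 10 mm, bare and flat from x = -212 to -61 mm
- jig_stop (a point): point on the plate's top (z = 10 mm) at the foot of the stop's inner face, mid-width: where the middle of the bar's front end belongs; axes as the jig's. The stop is a bar across the plate, 22 mm high
- jig_bridge (a point): middle of the underside of the bridge, a fixed steel bar across the plate, 16 mm above the plate's top; axes as the jig's. The bridge spans jig x = -51 to -23 mm; its top is 30 mm above the plate (screw heads 35 mm, at y = +-50); its two posts have their inner faces at y = +-48 mm
- bar_mid (a point): centre (half-way up) of the loose copper backing bar, a flat bar 150 long, 40 wide, 12 mm thick, about 0.7 kg (varies), both ends alike, flat on the table beyond the vice (158 mm high) as seen from the robot. y along its length, x across its width, z up. Home, its centre is 75 mm from the stop, and 90 mm of its rear stand out in front of the spacers
- spacer_a_nose (a point): front tip, half-way up, of one (jig +y side) of two loose steel spacers, 60 long, 20 wide, 12 mm high, 0.11 kg, lying on the plate beneath the bridge: rear end square, against the stop; front end half-round, radius 10, at jig x = -61 mm. Axes as the jig's. Middle at jig y = +32 mm: the gap between the spacers is 44 mm. It can slip about 6 mm aside before the bridge's post
- spacer_b_nose (a point): front tip of the same spacer on the other side of the gap, middle at jig y = -32 mm
- tape: tape measure, 64 x 71 mm, 34 mm high, standing on the table; leave alone
- tin: round tin 68 mm across, 35 mm high; leave alone
- magnet: arrow-shaped welding magnet 64 x 80 mm, 16 mm high; leave alone
- tube: square tube offcut 120 long, 40 wide, 40 mm high, lying on the table; leave alone
- side_cutters: side cutters 58 x 157 mm, 16 mm high; leave alone
Things that resemble listed ones, but are neither listed nor needed, are in the scene too. Leave any yellow look-alike of the part that bears spacer_a_nose alone.

How it is judged:
By the outcome, as a careful person would: the job done as asked, in the order asked, and still so for the second after the job is handed in, with the robot touching nothing.
It also fails if it takes over 51 s, if anything falls off the work surface, if the arm or the gripper's body presses on something with over 40 N, if the wrist force passes 120 N, or if a joint passes its speed limit or range.

## Working session

There is one attempt and no reset: what is moved stays moved. The work goes in short steps, Python scripts to look and compute and a tool call to move; the robot and the scene stay as the last step left them, time stands still between calls to the robot, and variables do not carry over. Pictures are saved under pics/ and viewed, and the job is handed in when it is done.

Besides the shell and the picture viewer there is one more tool, called after "Emit:" as name(argument=value, ...), one argument or row to a line, values as JSON. move_arm: Moves the arm, as the interface text tells. Its arguments: {"type":"object","properties":{"series":{"type":"string"}},"required":["series"]}

```bash
mkdir -p pics; ls
python3 - <<'E'
from rig import arm
import cv2,numpy as np
s=arm.read_state();print(s)
for n in("scene","top","wrist"):
    cv2.imwrite(f"pics/{n}0.png",arm.camera(n));print(n,arm.camera_info(n))
E
```

```text
pics
{'clock': 0.0, 'qpos': array([ 1.06530686,  0.60014043, -0.00254521,  1.60015931,  0.00177392,
        0.94290448, -0.07976567]), 'qd': array([-0.00055121, -0.00024583, -0.00022631, -0.00054385,  0.00014835,
       -0.00061191,  0.00019461]), 'tau': array([-1.22199330e-03, -7.76465964e+01,  1.56440321e+00, -2.58012789e+01,
        1.23114188e-02,  9.07885667e-03,  2.25569443e-05]), 'tool_pos': array([ 0.30127618, -0.65902427,  0.30299527]), 'ee_rot': array([ 8.41380187e-01, -5.40443089e-01, -7.08681505e-04, -3.81094408e-04]), 'contact_force': array([-0.85475401, -0.04834003, -0.29210891]), 'moment': array([-0.01458069,  0.01826039, -0.020081  ]), 'finger_gap': 0.08544234262775044}
scene {'intrinsics': array([[413.48607166,   0.        , 316.82065324],
       [  0.        , 413.48607166, 198.06088563],
       [  0.        ,   0.        ,   1.        ]]), 'R': array([[ 0.52177664, -0.85277691, -0.02281858],
       [-0.34583934, -0.1870007 , -0.91947044],
       [ 0.77983607,  0.48764976, -0.3924964 ]]), 't': array([-0.27772913,  0.19879701,  0.63195095])}
top {'intrinsics': array(
[... 184 characters left out ...]
71,  0.00954448],
       [-0.98689989,  0.0038189 , -0.16128866],
       [ 0.16124248, -0.01029511, -0.98686112]]), 't': array([-0.03488837,  0.42817988,  1.01027121])}
wrist {'intrinsics': array([[309.70691629,   0.        , 318.60290009],
       [  0.        , 309.70691629, 201.08150713],
       [  0.        ,   0.        ,   1.        ]]), 'T_tool_cam': array([[ 9.99999728e-01, -2.54146599e-04,  6.92421542e-04,
        -2.43866791e-05],
       [ 1.69262046e-05,  9.46422738e-01,  3.22930334e-01,
        -8.31885987e-02],
       [-7.37395138e-04, -3.22930234e-01,  9.46422485e-01,
        -6.96383079e-02],
       [ 0.00000000e+00,  0.00000000e+00,  0.00000000e+00,
         1.00000000e+00]])}
```

View pics/scene0.png

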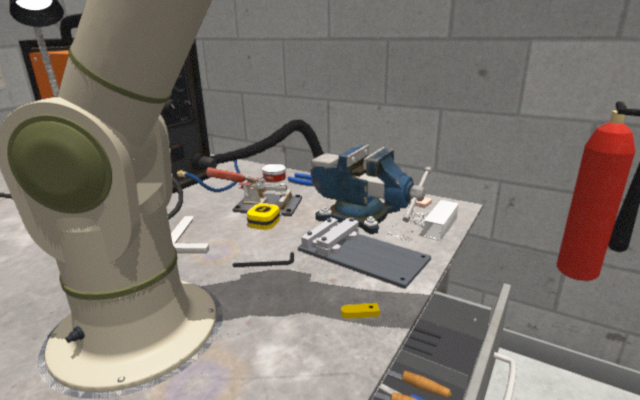

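View pics/top0.png

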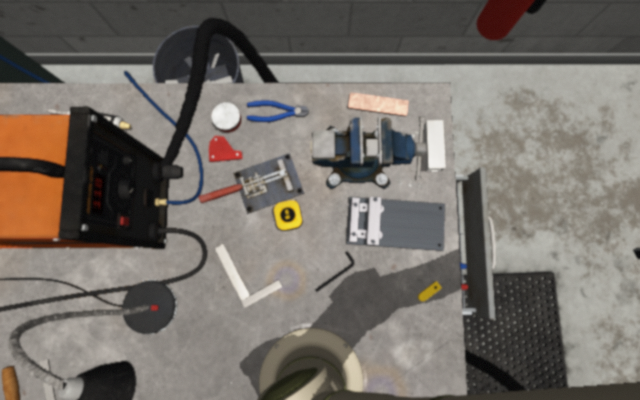

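View pics/wrist0.png

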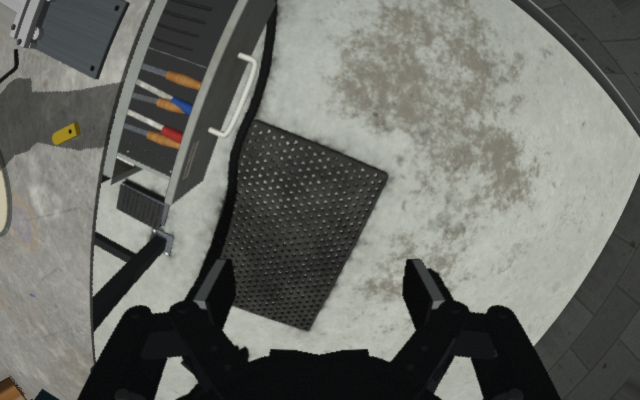

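The top view shows the bar at about (378,104) beyond the vice and the jig at about (396,222), with its stop and bridge on the left and the bare plate on the right. The tube is at (435,145). I'll enlarge it next.

Run:
```python
import cv2
im=cv2.imread("pics/top0.png")
cv2.imwrite("pics/c1.png",cv2.resize(im[85:125,335:455],None,fx=6.6,fy=6.6,interpolation=cv2.INTER_CUBIC))
cv2.imwrite("pics/c2.png",cv2.resize(im[185:260,338:453],None,fx=6.9,fy=6.9,interpolation=cv2.INTER_CUBIC))
```

```text
(no output)
```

View pics/c1.png

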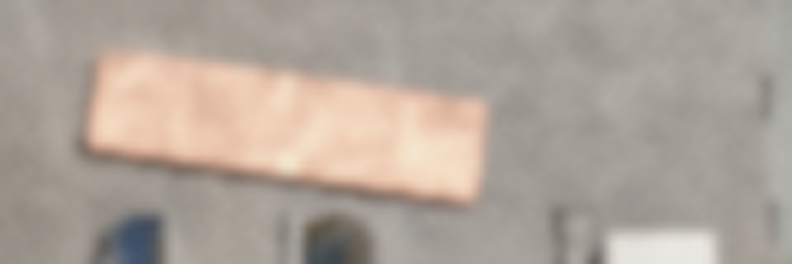

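View pics/c2.png

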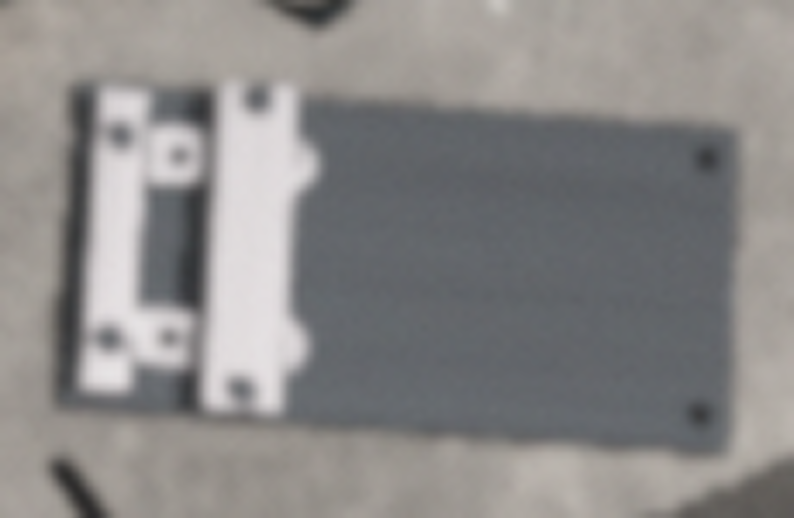

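```bash
cat > h.py <<'E'
import numpy as np, json
from scipy.optimize import least_squares
from rig import arm
ti=arm.camera_info("top")
def ray2(px,z,info=ti):
    K,R,t=info["intrinsics"],info["R"],info["t"]
    d=R.T@np.linalg.inv(K)@np.array([px[0],px[1],1.]); C=-R.T@t
    return C+d*(z-C[2])/d[2]
def fitrect(P,L,W):
    # P 4x2 world pts in order; returns cx,cy,ang using rect of size LxW
    c=np.array([[-L/2,W/2],[L/2,W/2],[L/2,-W/2],[-L/2,-W/2]])
    f=lambda v:(np.array([[np.cos(v[2]),-np.sin(v[2])],[np.sin(v[2]),np.cos(v[2])]])@c.T).T+v[:2]-P
    a0=np.arctan2(*(P[1]-P[0])[::-1])
    r=least_squares(lambda v:f(v).ravel(),[*P.mean(0),a0]);return r.x,f(r.x)
E
python3 - <<'E'
from h import *
np.set_printoptions(precision=4,suppress=True)
print("cam",-ti["R"].T@ti["t"])
def un(p,x0,y0,f): return [x0+(p[0]+.5)/f-.5,y0+(p[1]+.5)/f-.5]
pl=[un(p,338,185,6.9) for p in[(72,85),(737,127),(727,453),(58,405)]]
b=[un(p,335,85,6.6) for p in[(98,52),(487,98),(478,203),(88,152)]]
for P,z,L,W in((pl,.010,.236,.116),(b,.012,.150,.040)):
    Q=np.array([ray2(p,z)[:2] for p in P]);print(Q, [np.linalg.norm(Q[i]-Q[(i+1)%4]) for i in range(4)])
    v,r=fitrect(Q,L,W);print(v,np.degrees(v[2]),np.abs(r).max())
for n,p,z in(("bridge screw1",un((257,97),338,185,6.9),.045),("s2",un((241,388),338,185,6.9),.045),("noseA?",un((319,166),338,185,6.9),.022),("nose2",un((309,345),338,185,6.9),.022)): print(n,ray2(p,z))
for n,p,z in(("tubeTL",(428,121),.04),("tubeTR",(443,121),.04),("BR",(445,168),.04),("BL",(428,168),.04),("vice1",(350,118),.158),("vice2",(392,122),.158),("v3",(350,165),.158),("v4",(395,165),.158)): print(n,ray2(p,z))
E
```

```text
cam [ 0.2595 -0.0261  1.0664]
[[ 0.4295 -0.0907]
 [ 0.4135 -0.3265]
 [ 0.2987 -0.3174]
 [ 0.3165 -0.0842]] [np.float64(0.23640224455858164), np.float64(0.11518655806337166), np.float64(0.23380780843519203), np.float64(0.11320972500607179)]
[ 0.3646 -0.2047 -1.642 ] -94.08213044911344 0.0013934452364143257
[[ 0.6982 -0.0978]
 [ 0.6793 -0.2473]
 [ 0.6371 -0.2423]
 [ 0.6579 -0.0934]] [np.float64(0.15070400002726067), np.float64(0.04249344224896006), np.float64(0.15038845183832103), np.float64(0.040608349270346206)]
[ 0.6681 -0.1702 -1.7013] -97.480100754988 0.0014041707957689331
bridge screw1 [ 0.4195 -0.152   0.045 ]
s2 [ 0.32   -0.1442  0.045 ]
noseA? [ 0.3986 -0.1759  0.022 ]
nose2 [ 0.3361 -0.1708  0.022 ]
tubeTL [ 0.6125 -0.2877  0.04  ]
tubeTR [ 0.6124 -0.3246  0.04  ]
BR [ 0.4943 -0.3237  0.04  ]
BL [ 0.4945 -0.2826  0.04  ]
vice1 [ 0.5791 -0.0883  0.158 ]
vice2 [ 0.5698 -0.1793  0.158 ]
v3 [ 0.4745 -0.0868  0.158 ]
v4 [ 0.4742 -0.1828  0.158 ]
```

Run:
```python
import cv2
im=cv2.imread("pics/top0.png")
cv2.imwrite("pics/c3.png",cv2.resize(im[80:200,300:460],None,fx=5,fy=5,interpolation=cv2.INTER_CUBIC))
im=cv2.imread("pics/scene0.png")
cv2.imwrite("pics/c4.png",cv2.resize(im[130:290,280:490],None,fx=3.7,fy=3.7,interpolation=cv2.INTER_CUBIC))
```

```text
(no output)
```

View pics/c3.png

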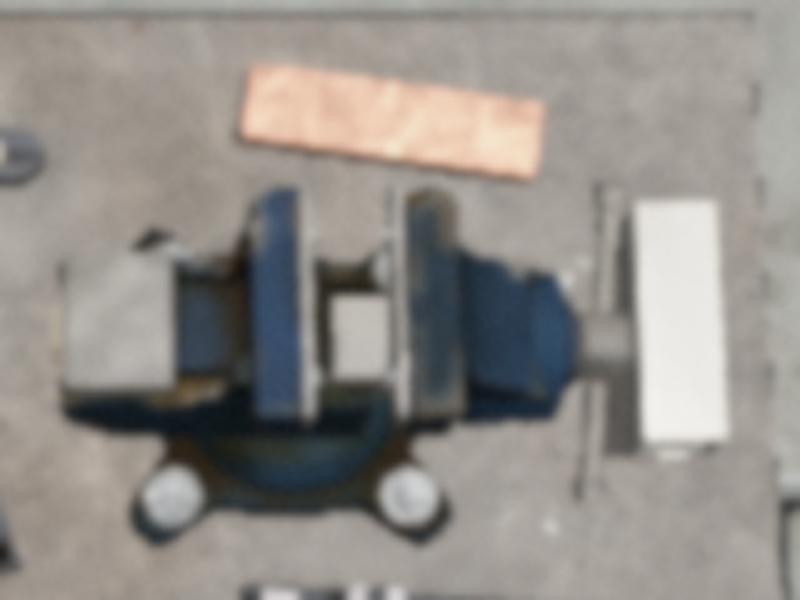

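View pics/c4.png

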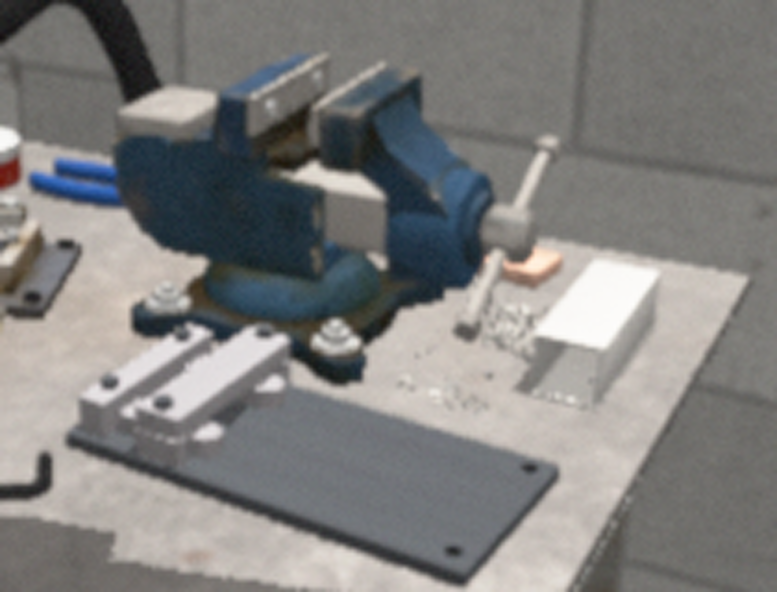

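The views agree with the given sizes: the bar and plate fit within 1.4 mm, and the spacer noses land at jig x≈-62, y≈±31. Next I'll write a helper that turns world targets into tool-frame shifts.

```bash
cat >> h.py <<'E'
from scipy.spatial.transform import Rotation as Ro
def st():
    s=arm.read_state();R=Ro.from_quat(s["ee_rot"]).as_matrix()
    return s,R,np.degrees(np.arctan2(R[1,0],R[0,0]))
def to(x,y,z,yaw):
    s,R,y0=st();d=np.array([x,y,z])-s["tool_pos"]
    print("clk %.2f"%s["clock"],"pos",s["tool_pos"].round(4),"yaw %.1f"%y0,"tilt",R[:,2].round(4),"q",s["qpos"].round(2),"F",s["contact_force"].round(1),"gap %.4f"%s["finger_gap"],"tips",arm.tcp_to_tips)
    print("shift mm",(R.T@d*1000).round(1),"turn %.1f"%-((yaw-y0+180)%360-180), "len %.0f"%(1000*np.linalg.norm(d)))
E
python3 -c "
from h import *
to(.668,-.170,.303,-7.5)"
```

```text
clk 0.15 pos [ 0.3014 -0.6591  0.3032] yaw -65.4 tilt [-5.e-04  1.e-03 -1.e+00] q [ 1.07  0.6  -0.    1.6   0.    0.94 -0.08] F [ 0.6 -0.2  0.2] gap 0.0856 tips 0.0726
shift mm [-2.924e+02 -5.368e+02  5.000e-01] turn -57.9 len 611
```

Emit:
move_arm(
  series="-0.4 -22 -40 0 -5; -0.4 -44 -80 0 -10; -0.4 -66 -120 0 -15; -0.4 -88 -160 0 -20; -0.4 -110 -200 0 -24",
)

```text
clock: 0.65
tool_pos: [0.4383, -0.4746, 0.3038]
ee_rot: [0.936, -0.352, -0.0, -0.0]
contact_force: [2.4, -1.9, 1.3]
finger_gap: 0.0599
```

```bash
python3 -c "
from h import *
to(.668,-.170,.303,-7.5)"
```

```text
clk 0.65 pos [ 0.4383 -0.4746  0.3038] yaw -41.2 tilt [-1.e-04  1.e-04 -1.e+00] q [ 0.82  0.51 -0.13  1.78  0.08  0.86 -0.06] F [ 2.4 -1.9  1.3] gap 0.0599 tips 0.0726
shift mm [ -28.1 -380.4    0.8] turn -33.7 len 381
```

Emit:
move_arm(
  series="-0.4 -3 -40 0 -4; -0.4 -6 -80 0 -8; -0.4 -9 -120 0 -12; -0.4 -12 -160 0 -16; -0.4 -15 -200 0 -20",
)

```text
clock: 1.15
tool_pos: [0.5594, -0.3149, 0.3038]
ee_rot: [0.983, -0.185, -0.0, 0.0]
contact_force: [0.4, -0.0, -0.1]
finger_gap: 0.0599
```

```bash
python3 -c "
from h import *
to(.668,-.170,.303,-7.5)"
```

```text
clk 1.15 pos [ 0.5594 -0.3149  0.3038] yaw -21.3 tilt [-3.e-04  0.e+00 -1.e+00] q [ 0.58  0.51 -0.23  1.79  0.15  0.86 -0.09] F [ 0.4 -0.  -0.1] gap 0.0599 tips 0.0726
shift mm [  48.7 -174.4    0.7] turn -13.8 len 181
```

Emit:
move_arm(
  series="-0.4 12 -44 0 -4; -0.4 24 -88 0 -8; -0.4 36 -132 0 -12; -0.4 49 -174 0 -14; -0.4 49 -174 0 -14",
)

```text
clock: 1.65
tool_pos: [0.6713, -0.1646, 0.3036]
ee_rot: [0.998, -0.06, 0.001, -0.002]
contact_force: [-0.5, 0.8, -0.6]
finger_gap: 0.0597
```

Run:
```python
from h import *
import cv2
to(.668,-.170,.303,-7.5)
for n in("wrist","top","scene"): cv2.imwrite(f"pics/{n}1.png",arm.camera(n))
```

```text
clk 1.65 pos [ 0.6713 -0.1646  0.3036] yaw -6.9 tilt [ 0.0021  0.0044 -1.    ] q [ 0.35  0.57 -0.3   1.67  0.2   0.93 -0.14] F [-0.5  0.8 -0.6] gap 0.0597 tips 0.0726
shift mm [-2.6  5.8  0.6] turn 0.6 len 6
```

View pics/wrist1.png

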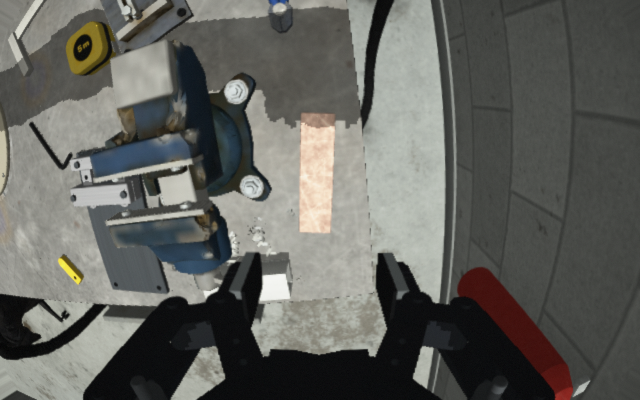

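View pics/scene1.png

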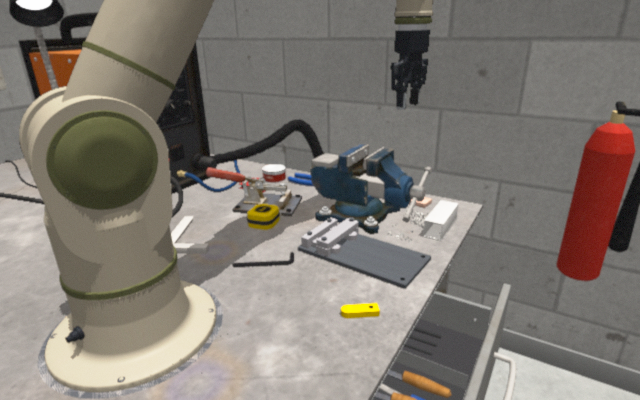

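The wrist view shows the bar at corners (303,113), (335,113), (331,232) and (300,231). I'll cross-check its pose.

```bash
cat >> h.py <<'E'
wi=arm.camera_info("wrist")
def wray(px,z,R,p):
    K,T=wi["intrinsics"],wi["T_tool_cam"]
    v=(np.array(px,float)-K[:2,2])/K[0,0];r=np.linalg.norm(v)
    d=np.array([*(v/r*np.sin(r)),np.cos(r)]); d=R@T[:3,:3]@d; C=p+R@T[:3,3]
    return C+d*(z-C[2])/d[2]
E
python3 - <<'E'
from h import *
import cv2
im=cv2.imread("pics/wrist1.png")
cv2.imwrite("pics/c5.png",cv2.resize(im[100:245,285:350],None,fx=4,fy=4,interpolation=cv2.INTER_CUBIC))
s,R,y=st();print(s["clock"],s["tool_pos"],R[:,2])
E
```

```text
1.8 [ 0.66744722 -0.17264956  0.30331278] [-1.30323445e-03 -5.19058483e-04 -9.99999016e-01]
```

View pics/c5.png

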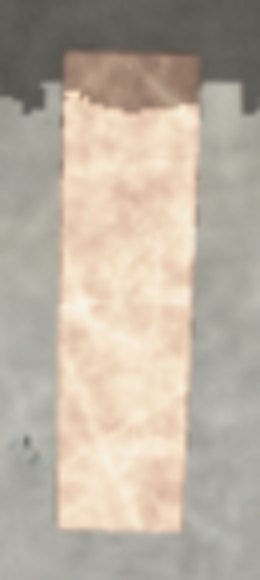

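Run:
```python
from h import *
R=Ro.from_quat([.998,-.06,.001,-.002]).as_matrix()
R=None
# pose at picture: yaw -6.9, tilt (.0021,.0044)
x=np.array([np.cos(np.radians(-6.9)),np.sin(np.radians(-6.9)),0]);z=np.array([.0021,.0044,-1]);z/=np.linalg.norm(z)
x-=z*(x@z);x/=np.linalg.norm(x);R=np.c_[x,np.cross(z,x),z]
P=np.array([wray((285+(a+.5)/4-.5,100+(b+.5)/4-.5),.012,R,np.array([.6713,-.1646,.3036]))[:2] for a,b in[(64,52),(199,55),(182,531),(58,528)]])
P=P[[1,2,3,0]]
print(P);v,r=fitrect(P,.15,.04);print(v,np.degrees(v[2]),abs(r).max())
to(.668,-.170,.303,-7.5)
```

```text
[[ 0.69806853 -0.09941401]
 [ 0.67673095 -0.24700979]
 [ 0.63745321 -0.24119742]
 [ 0.6595136  -0.09383369]]
[ 0.66794157 -0.17036373 -1.71683128] -98.36718639827583 0.000581978490188248
clk 1.80 pos [ 0.6674 -0.1726  0.3033] yaw -7.4 tilt [-1.3e-03 -5.0e-04 -1.0e+00] q [ 0.36  0.57 -0.29  1.67  0.2   0.93 -0.14] F [-0.5 -1.7  0.6] gap 0.0595 tips 0.0726
shift mm [ 0.2 -2.7  0.3] turn 0.1 len 3
```

Both cameras agree: the bar's centre is (0.668,-0.170), with tool yaw about -8.3°. I'll descend part way and check.

Emit:
move_arm(
  series="-0.4 0 0 35 0.8; -0.4 0 -2 70 0.8; -0.4 0 -2 105 0.8; -0.4 0 -2 135 0.8; -0.4 0 -2 150 0.8",
)

```text
clock: 2.3
tool_pos: [0.6661, -0.1723, 0.1512]
ee_rot: [0.997, -0.073, -0.002, 0.0]
contact_force: [-0.4, -0.1, 0.6]
finger_gap: 0.0596
```

Run:
```python
from h import *
import cv2
to(.668,-.170,.076,-8.3)
for n in("wrist","top","scene"): cv2.imwrite(f"pics/{n}2.png",arm.camera(n))
to(.668,-.170,.076,-8.3)
```

```text
clk 2.30 pos [ 0.6661 -0.1723  0.1512] yaw -8.4 tilt [-4.e-03 -4.e-04 -1.e+00] q [ 0.32  0.74 -0.24  1.79  0.27  0.65 -0.22] F [-0.4 -0.1  0.6] gap 0.0596 tips 0.0726
shift mm [ 1.9 -2.6 75.2] turn -0.1 len 75
clk 2.45 pos [ 0.6676 -0.1713  0.1536] yaw -8.3 tilt [-1.3e-03 -2.0e-04 -1.0e+00] q [ 0.32  0.74 -0.24  1.78  0.27  0.66 -0.22] F [ 0.3  0.5 -0.2] gap 0.0594 tips 0.0726
shift mm [ 0.3 -1.4 77.6] turn -0.0 len 78
```

View pics/wrist2.png

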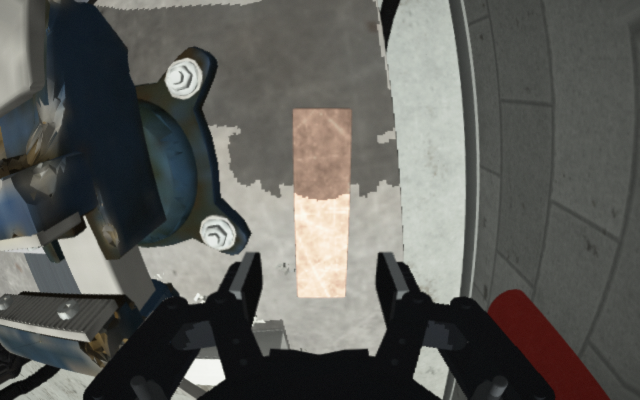

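View pics/scene2.png

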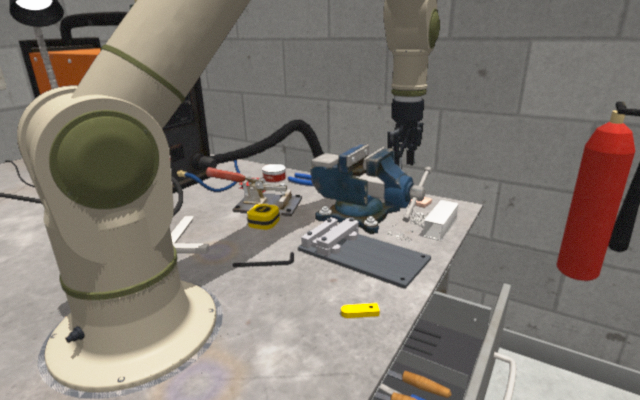

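View pics/top2.png

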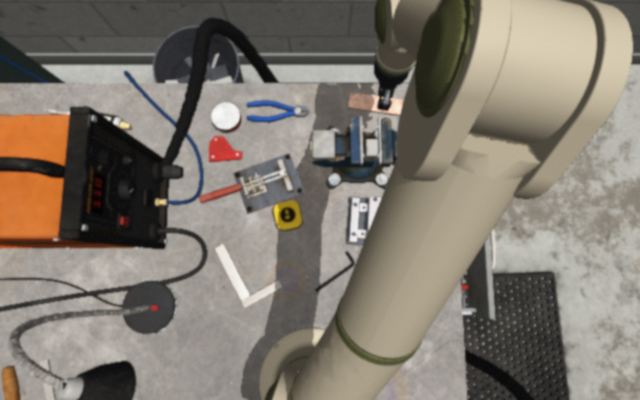

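The bar lies centred between the fingers, and the wrist is clear of the vice. I'll go down slowly.

Emit:
move_arm(
  series="-0.4 0 -1 20 0; -0.4 0 -1 40 0; -0.4 0 -1 55 0; -0.4 0 -1 65 0; -0.4 0 -1 72 0",
)

```text
clock: 2.95
tool_pos: [0.6685, -0.1695, 0.0819]
ee_rot: [0.997, -0.072, 0.0, 0.0]
contact_force: [0.2, 0.1, 0.8]
finger_gap: 0.0595
```

Run:
```python
from h import *
import cv2
cv2.imwrite("pics/wrist3.png",arm.camera("wrist"))
to(.668,-.170,.076,-8.3)
```

```text
clk 3.00 pos [ 0.6681 -0.1693  0.0809] yaw -8.2 tilt [-7.e-04  0.e+00 -1.e+00] q [ 0.29  0.83 -0.21  1.81  0.3   0.53 -0.25] F [ 0.3  0.1 -0.1] gap 0.0597 tips 0.0726
shift mm [-0.   0.7  4.9] turn 0.1 len 5
```

View pics/wrist3.png

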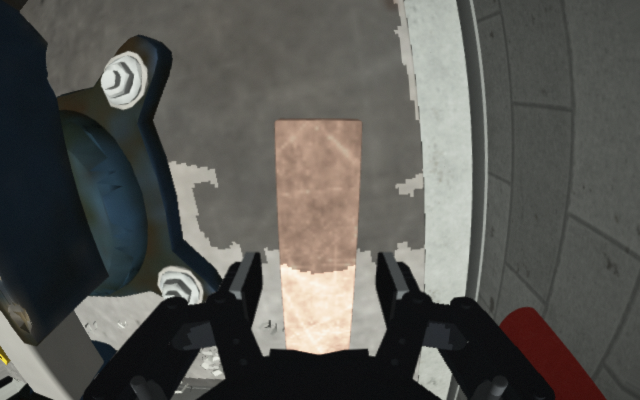

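Emit:
move_arm(
  series="-0.4 0 0 3 0; -0.4 0 0 6 0; -0.4 0 0 7 0; -0.1 0 0 7 0; 0.2 0 0 7 0",
)

```text
clock: 3.5
tool_pos: [0.6682, -0.1693, 0.0755]
ee_rot: [0.997, -0.072, -0.0, 0.0]
contact_force: [0.2, 0.6, -1.3]
finger_gap: 0.0382
```

Emit:
move_arm(
  series="0.6 0 0 0 0; 1 0 0 0 0; 1 0 0 0 0; 1 0 0 0 0; 1 0 0 0 0",
)

```text
clock: 4.0
tool_pos: [0.6682, -0.1693, 0.0755]
ee_rot: [0.997, -0.072, 0.0, 0.0]
contact_force: [-1.3, 0.1, 6.0]
finger_gap: 0.0383
```

Run:
```python
from h import *
import cv2
cv2.imwrite("pics/wrist4.png",arm.camera("wrist"))
to(.668,-.170,.274,-8.3)
```

```text
clk 4.05 pos [ 0.6682 -0.1693  0.0755] yaw -8.2 tilt [ 0.e+00 -2.e-04 -1.e+00] q [ 0.29  0.84 -0.2   1.81  0.3   0.52 -0.25] F [-3.1  0.7  4.9] gap 0.0384 tips 0.0726
shift mm [-1.000e-01  8.000e-01 -1.985e+02] turn 0.1 len 199
```

View pics/wrist4.png

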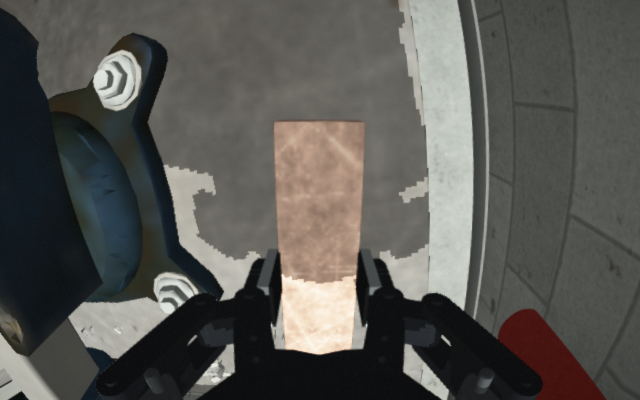

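The bar is held between the pads, with the opening at 38 mm. Lifting.

Emit:
move_arm(
  series="1 0 0 -5 0; 1 0 0 -15 0; 1 0 0 -30 0; 1 0 0 -50 0; 1 0 0 -75 0",
)

```text
clock: 4.55
tool_pos: [0.6677, -0.1692, 0.1505]
ee_rot: [0.997, -0.072, -0.001, -0.0]
contact_force: [0.8, 0.5, -9.1]
finger_gap: 0.0379
```

Run:
```python
from h import *
import cv2
to(.668,-.170,.290,-8.3)
cv2.imwrite("pics/wrist5.png",arm.camera("wrist"))
```

```text
clk 4.55 pos [ 0.6677 -0.1692  0.1505] yaw -8.2 tilt [-1.6e-03  3.0e-04 -1.0e+00] q [ 0.32  0.74 -0.24  1.78  0.27  0.65 -0.22] F [ 0.8  0.5 -9.1] gap 0.0379 tips 0.0726
shift mm [   0.2    0.7 -139.5] turn 0.1 len 139
```

View pics/wrist5.png

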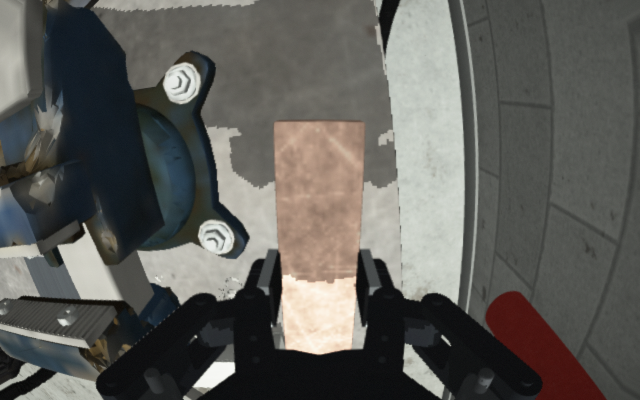

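Emit:
move_arm(
  series="1 0 0 -30 0; 1 0 0 -60 0; 1 0 0 -90 0; 1 0 0 -115 0; 1 0 0 -135 0",
)

```text
clock: 5.1
tool_pos: [0.6681, -0.1693, 0.2868]
ee_rot: [0.997, -0.072, 0.001, 0.0]
contact_force: [0.1, -0.3, -9.1]
finger_gap: 0.0379
```

Run:
```python
from h import *
I=np.eye(3)
for p in((274.5,122),(364,122),(281,280),(356.5,280)):
    T=wi["T_tool_cam"]; print(wray(p,.0635,I,np.zeros(3))*1000)
to(.3613,-.2515,.285,-4.1)
to(.42,-.20,.285,-4.1)
```

```text
[-18.89317685 -73.55886019  63.5       ]
[ 19.5229762  -73.57137906  63.5       ]
[-19.24460123   5.058688    63.5       ]
[19.46158233  5.0693276  63.5       ]
clk 5.10 pos [ 0.6681 -0.1693  0.2868] yaw -8.2 tilt [ 1.2e-03 -4.0e-04 -1.0e+00] q [ 0.35  0.59 -0.29  1.69  0.21  0.89 -0.17] F [ 0.1 -0.3 -9.1] gap 0.0379 tips 0.0726
shift mm [-291.9  125.3    1.5] turn -4.1 len 318
clk 5.10 pos [ 0.6681 -0.1693  0.2868] yaw -8.2 tilt [ 1.2e-03 -4.0e-04 -1.0e+00] q [ 0.35  0.59 -0.29  1.69  0.21  0.89 -0.17] F [ 0.1 -0.3 -9.1] gap 0.0379 tips 0.0726
shift mm [-241.2   65.9    1.5] turn -4.1 len 250
```

Emit:
move_arm(
  series="1 -30 13 0 0; 1 -65 28 0 -1; 1 -105 45 0 -2; 1 -145 62 0 -3; 1 -185 79 0 -4",
)

```text
clock: 5.6
tool_pos: [0.4718, -0.2211, 0.2851]
ee_rot: [0.999, -0.036, 0.0, 0.0]
contact_force: [0.1, -1.4, -7.5]
finger_gap: 0.0378
```

Run:
```python
from h import *
to(.3614,-.2502,.285,-4.1)
```

```text
clk 5.60 pos [ 0.4718 -0.2211  0.2851] yaw -4.2 tilt [ 1.e-04 -5.e-04 -1.e+00] q [ 0.58  0.4  -0.34  2.07  0.2   0.7   0.04] F [ 0.1 -1.4 -7.5] gap 0.0378 tips 0.0726
shift mm [-1.08e+02  3.70e+01  1.00e-01] turn -0.1 len 114
```

Emit:
move_arm(
  series="1 -36 12 0 0; 1 -70 24 0 0; 1 -95 32 0 0; 1 -108 37 0 0; 1 -108 37 0 0",
)

```text
clock: 6.1
tool_pos: [0.3614, -0.2504, 0.2853]
ee_rot: [0.999, -0.038, -0.0, 0.0]
contact_force: [-0.5, -0.4, -9.3]
finger_gap: 0.0379
```

Run:
```python
from h import *
import cv2
to(.3614,-.2502,.19,-4.1)
im=arm.camera("wrist")
cv2.imwrite("pics/wrist6.png",im)
to(.3614,-.2502,.19,-4.1)
im=cv2.imread("pics/wrist6.png")
cv2.imwrite("pics/c6.png",cv2.resize(im[60:260,200:440],None,fx=3,fy=3,interpolation=cv2.INTER_CUBIC))
```

```text
clk 6.10 pos [ 0.3614 -0.2504  0.2853] yaw -4.4 tilt [-8.e-04 -8.e-04 -1.e+00] q [ 0.75  0.31 -0.35  2.23  0.18  0.63  0.2 ] F [-0.5 -0.4 -9.3] gap 0.0379 tips 0.0726
shift mm [ 0.  -0.3 95.3] turn -0.3 len 95
clk 6.15 pos [ 0.3633 -0.2502  0.2854] yaw -4.3 tilt [ 1.1e-03 -9.0e-04 -1.0e+00] q [ 0.75  0.31 -0.35  2.23  0.18  0.63  0.2 ] F [ 0.5 -0.5 -8.9] gap 0.0382 tips 0.0726
shift mm [-2.   0.1 95.4] turn -0.2 len 95
```

View pics/wrist6.png

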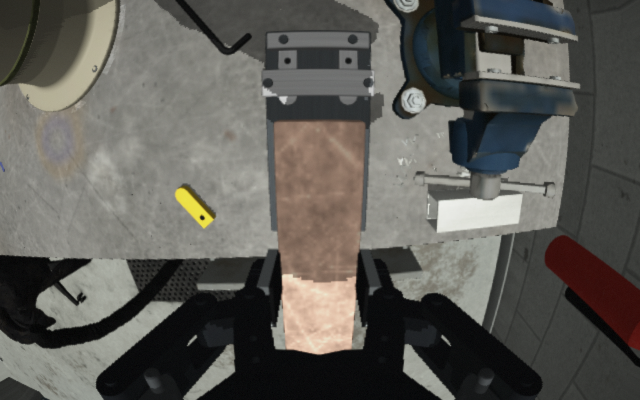

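View pics/c6.png

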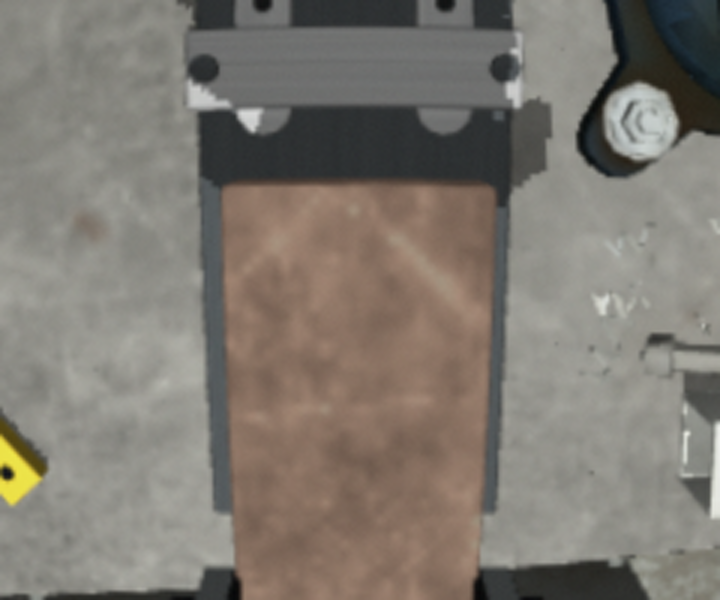

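```bash
cat >> h.py <<'E'
def Rm(yaw,tx,ty):
    x=np.array([np.cos(np.radians(yaw)),np.sin(np.radians(yaw)),0]);z=np.array([tx,ty,-1.]);z/=np.linalg.norm(z)
    x-=z*(x@z);x/=np.linalg.norm(x);return np.c_[x,np.cross(z,x),z]
E
python3 - <<'E'
from h import *
R=Rm(-4.4,-.0008,-.0008);p=np.array([.3614,-.2504,.2853])
J=np.array([[-50,-212+0,0]])
pts=[("scrA",(204,69),.045,(-37,50)),("scrB",(503,69),.045,(-37,-50)),("noseA",(263,133),.022,(-61,32)),("noseB",(445,134),.022,(-61,-32)),("rearA",(214,513),.010,(-212,58)),("rearB",(496,512),.010,(-212,-58))]
W=[];M=[]
for n,c,z,j in pts:
    w=wray((200+(c[0]+.5)/3-.5,60+(c[1]+.5)/3-.5),z,R,p);W.append(w[:2]);M.append(j);print(n,w.round(4))
W=np.array(W);M=np.array(M)/1000.
f=lambda v:(np.c_[np.cos(v[2])*M[:,0]-np.sin(v[2])*M[:,1],np.sin(v[2])*M[:,0]+np.cos(v[2])*M[:,1]]+v[:2]-W)
r=least_squares(lambda v:f(v).ravel(),[.37,-.11,1.5]);print(r.x,np.degrees(r.x[2]));print(f(r.x).round(4))
# in tool
for n,w in zip(pts,W): print(n[0],(R.T@(np.array([*w,n[2]])-p)*1000).round(1))
E
```

```text
scrA [ 0.3189 -0.1464  0.045 ]
scrB [ 0.4169 -0.154   0.045 ]
noseA [ 0.3342 -0.17    0.022 ]
noseB [ 0.3983 -0.1754  0.022 ]
rearA [ 0.2972 -0.3191  0.01  ]
rearB [ 0.4126 -0.3275  0.01  ]
[ 0.3707833  -0.11236706  1.49544226] 85.68253017314326
[[-0.0008  0.0009]
 [ 0.001   0.001 ]
 [ 0.0001 -0.0007]
 [-0.0002 -0.0002]
 [-0.0002 -0.0003]
 [ 0.0001 -0.0006]]
scrA [ -50.2 -100.7  240.3]
scrB [  48.1 -100.6  240.2]
noseA [-33.1 -78.3 263.3]
noseB [ 31.2 -77.9 263.2]
rearA [-58.5  73.2 275.4]
rearB [ 57.1  72.7 275.3]
```

The jig pose is confirmed from the wrist view. The midline lies about 1 mm to tool -x of the bar, and the bar front sits about 4.5 mm short of the noses. I'll shift x by -1 and y by +2 and descend.

Emit:
move_arm(
  series="1 -0.5 1 25 0; 1 -1 2 55 0; 1 -1 2 90 0; 1 -1 2 120 0; 1 -1 2 140 0",
)

```text
clock: 6.65
tool_pos: [0.3643, -0.2514, 0.1431]
ee_rot: [0.999, -0.036, 0.001, -0.0]
contact_force: [-0.3, -0.0, -9.6]
finger_gap: 0.0381
```

Run:
```python
from h import *
import cv2
to(.3606,-.2524,.0855,-4.3)
im=arm.camera("wrist")
cv2.imwrite("pics/wrist7.png",im)
to(.3606,-.2524,.0855,-4.3)
cv2.imwrite("pics/c7.png",cv2.resize(im[60:260,200:440],None,fx=3,fy=3,interpolation=cv2.INTER_CUBIC))
```

```text
clk 6.65 pos [ 0.3643 -0.2514  0.1431] yaw -4.1 tilt [ 1.2e-03  5.0e-04 -1.0e+00] q [ 0.59  0.57 -0.16  2.36  0.37  0.24  0.02] F [-0.3 -0.  -9.6] gap 0.0381 tips 0.0726
shift mm [-3.7  1.3 57.6] turn 0.2 len 58
clk 6.70 pos [ 0.364  -0.2509  0.1412] yaw -4.1 tilt [-9.e-04  2.e-03 -1.e+00] q [ 0.59  0.57 -0.16  2.36  0.38  0.23  0.02] F [ -0.   -0.4 -11.5] gap 0.0382 tips 0.0726
shift mm [-3.3  1.8 55.7] turn 0.2 len 56
```

View pics/c7.png

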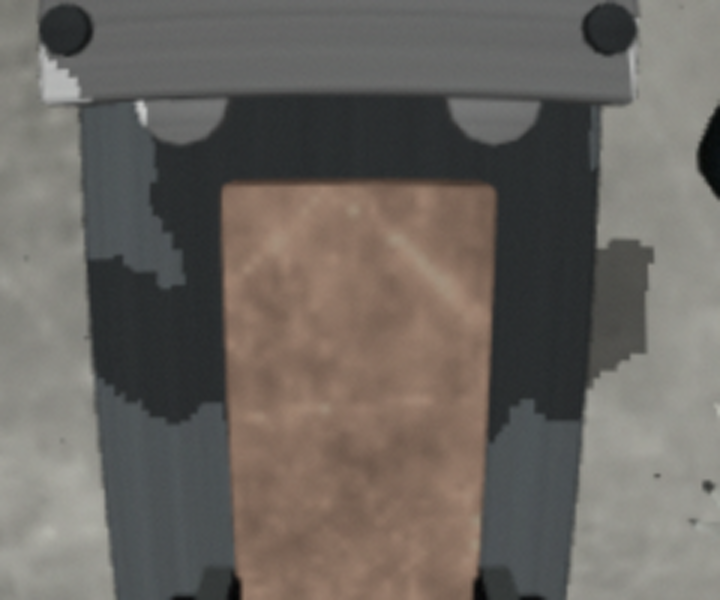

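```bash
cat >> h.py <<'E'
def tl(c,zt,x0=200,y0=60,f=3):  # tool coords (mm) at tool z zt of crop pixel
    return (wray((x0+(c[0]+.5)/f-.5,y0+(c[1]+.5)/f-.5),zt,np.eye(3),np.zeros(3))*1000).round(1)
E
python3 - <<'E'
from h import *
zt=.1425
for n,c,z in(("nA",(182,145),.022),("nB",(494,144),.022),("sA",(68,28),.045),("sB",(609,28),.045),("plateA",(82,130),.01),("plateA2",(107,460),.01),("plateB",(598,130),.01),("plateB2",(577,460),.01)): print(n,tl(c,zt-z))
for c in((222,183),(496,183),(236,560),(483,560)): print("bar",tl(c,.0635))
to(.3606,-.2524,.0855,-4.3)
E
```

```text
nA [-35.6 -78.4 120.5]
nB [ 27.9 -78.3 120.5]
sA [ -52.2 -101.8   97.5]
sB [  45.3 -101.2   97.5]
plateA [-60.4 -82.5 132.5]
plateA2 [-59.7  -5.1 132.5]
plateB [ 52.8 -82.1 132.5]
plateB2 [ 52.4  -5.1 132.5]
bar [-19.2 -74.1  63.5]
bar [ 19.9 -74.2  63.5]
bar [-19.5 -14.5  63.5]
bar [ 20.4 -14.5  63.5]
clk 6.70 pos [ 0.364  -0.2509  0.1412] yaw -4.1 tilt [-9.e-04  2.e-03 -1.e+00] q [ 0.59  0.57 -0.16  2.36  0.38  0.23  0.02] F [ -0.   -0.4 -11.5] gap 0.0382 tips 0.0726
shift mm [-3.3  1.8 55.7] turn 0.2 len 56
```

The bar is about 4 mm off toward tool +x. I'll hold to see whether this is lag or a reach limit.

Emit:
move_arm(
  series="1 0 0 0 0; 1 0 0 0 0; 1 0 0 0 0; 1 0 0 0 0; 1 0 0 0 0",
)

```text
clock: 7.2
tool_pos: [0.3625, -0.2521, 0.1456]
ee_rot: [0.999, -0.037, 0.001, 0.0]
contact_force: [-0.8, -0.3, -8.3]
finger_gap: 0.038
```

Run:
```python
from h import *
to(.3606,-.2524,.0855,-4.3)
```

```text
clk 7.20 pos [ 0.3625 -0.2521  0.1456] yaw -4.3 tilt [ 1.4e-03 -8.0e-04 -1.0e+00] q [ 0.6   0.56 -0.16  2.36  0.37  0.24  0.02] F [-0.8 -0.3 -8.3] gap 0.0380 tips 0.0726
shift mm [-2.   0.4 60.1] turn 0.0 len 60
```

Emit:
move_arm(
  series="1 -1 0 12 0; 1 -2 0 24 0; 1 -2 0 34 0; 1 -2 0 42 0; 1 -2 0 42 0",
)

```text
clock: 7.7
tool_pos: [0.3603, -0.2515, 0.1021]
ee_rot: [0.999, -0.037, -0.001, -0.0]
contact_force: [0.1, 0.8, -9.0]
finger_gap: 0.0377
```

Run:
```python
from h import *
import cv2
im=arm.camera("wrist")
to(.3606,-.2524,.0855,-4.3)
cv2.imwrite("pics/wrist8.png",im)
cv2.imwrite("pics/c8.png",cv2.resize(im[30:260,170:470],None,fx=2.6,fy=2.6,interpolation=cv2.INTER_CUBIC))
```

```text
clk 7.75 pos [ 0.3603 -0.2515  0.1025] yaw -4.2 tilt [-9.e-04  3.e-04 -1.e+00] q [ 0.54  0.65 -0.08  2.39  0.44  0.11 -0.04] F [-0.1  0.6 -9.4] gap 0.0376 tips 0.0726
shift mm [ 0.4  0.8 17. ] turn 0.1 len 17
```

View pics/c8.png

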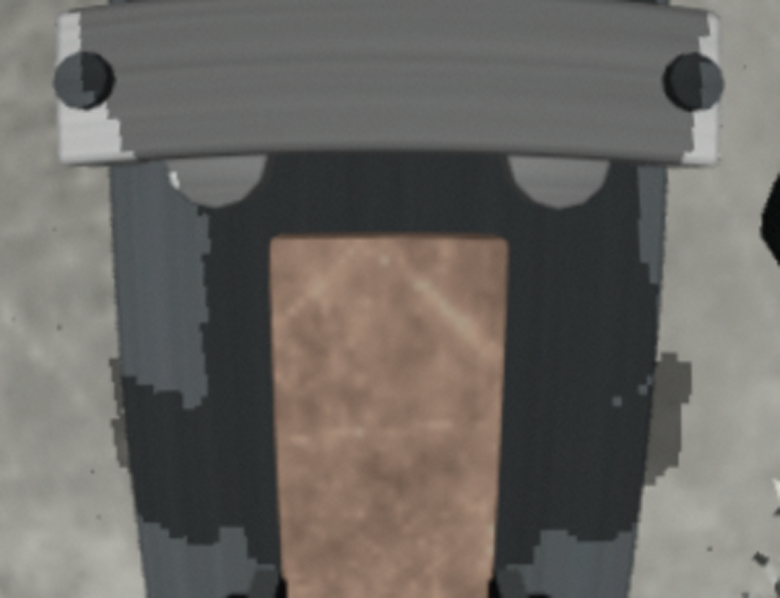

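Run:
```python
from h import *
print(st()[0]["qpos"])
zt=.1024
for n,c,z in(("nA",(217,208),.022),("nB",(559,208),.022),("sA",(84,81),.045),("sB",(693,81),.045)): print(n,tl(c,zt-z,170,30,2.6))
for c in((271,236),(508,236),(281,540),(498,540)): print("bar",tl(c,.0635,170,30,2.6))
```

```text
[ 0.53547611  0.65327735 -0.079705    2.38828483  0.4432683   0.11333979
 -0.04218977]
nA [-31.7 -78.7  80.4]
nB [ 32.1 -78.7  80.4]
sA [ -48.7 -101.8   57.4]
sB [  49.3 -101.8   57.4]
bar [-19.1 -74.2  63.5]
bar [ 20.  -74.3  63.5]
bar [-19.5 -19.3  63.5]
bar [ 20.4 -19.3  63.5]
```

Emit:
move_arm(
  series="1 0 0 1 0; 1 0 0 2 0; 1 0 0 3 0; 1 0 0 4 0; 1 0 0 5 0",
)

```text
clock: 8.25
tool_pos: [0.3604, -0.2518, 0.0981]
ee_rot: [0.999, -0.037, 0.0, 0.0]
contact_force: [-1.3, 0.1, -7.9]
finger_gap: 0.0376
```

Run:
```python
from h import *
to(.3606,-.2524,.0855,-4.3)
print(st()[0]["qpos"])
```

```text
clk 8.25 pos [ 0.3604 -0.2518  0.0981] yaw -4.2 tilt [ 6.e-04 -4.e-04 -1.e+00] q [ 0.55  0.66 -0.1   2.39  0.59  0.11 -0.19] F [-1.3  0.1 -7.9] gap 0.0376 tips 0.0726
shift mm [ 0.2  0.6 12.6] turn 0.1 len 13
[ 0.54879911  0.66316088 -0.0982005   2.38948674  0.58959358  0.10884616
 -0.18949203]
```

Alignment is now within 0.3 mm (gap middle at tool x +0.2, bar +0.45). But joint 6 is at its 0.11 limit, so I'll back the bar along the jig axis to a larger radius before lowering.

Emit:
move_arm(
  series="1 0 4 -2 0; 1 0 10 -4 0; 1 0 18 -4 0; 1 0 25 -4 0; 1 0 30 -4 0",
)

```text
clock: 8.75
tool_pos: [0.3578, -0.2827, 0.1019]
ee_rot: [0.999, -0.038, 0.0, 0.0]
contact_force: [0.3, -0.7, -9.3]
finger_gap: 0.0381
```

Run:
```python
from h import *
to(.3606,-.2524,.0855,-4.3)
print(st()[0]["qpos"])
```

```text
clk 8.75 pos [ 0.3578 -0.2827  0.1019] yaw -4.3 tilt [ 1.e-04 -4.e-04 -1.e+00] q [ 0.65  0.66 -0.15  2.35  0.6   0.17 -0.14] F [ 0.3 -0.7 -9.3] gap 0.0381 tips 0.0726
shift mm [  0.5 -30.5  16.4] turn -0.0 len 35
[ 0.64973193  0.66021935 -0.15184137  2.34847217  0.59615625  0.16651125
 -0.13538716]
```

Emit:
move_arm(
  series="1 0 4 1 0; 1 0 9 3 0; 1 0.5 13 5 0; 1 0.5 15 8 0; 1 0.5 15 10 0",
)

```text
clock: 9.25
tool_pos: [0.3575, -0.2968, 0.0915]
ee_rot: [0.999, -0.037, -0.0, -0.0]
contact_force: [0.1, 0.8, -8.8]
finger_gap: 0.0375
```

Run:
```python
from h import *
import cv2
to(.3566,-.2974,.0855,-4.3)
print(st()[0]["qpos"])
im=arm.camera("wrist")
cv2.imwrite("pics/c9.png",cv2.resize(im[30:260,170:470],None,fx=2.6,fy=2.6,interpolation=cv2.INTER_CUBIC))
```

```text
clk 9.25 pos [ 0.3575 -0.2968  0.0915] yaw -4.2 tilt [-2.e-04  1.e-04 -1.e+00] q [ 0.67  0.68 -0.14  2.33  0.61  0.16 -0.12] F [ 0.1  0.8 -8.8] gap 0.0375 tips 0.0726
shift mm [-0.8  0.7  6. ] turn 0.1 len 6
[ 0.67051849  0.68472948 -0.1439744   2.33275544  0.61488608  0.15796339
 -0.12437829]
```

View pics/c9.png

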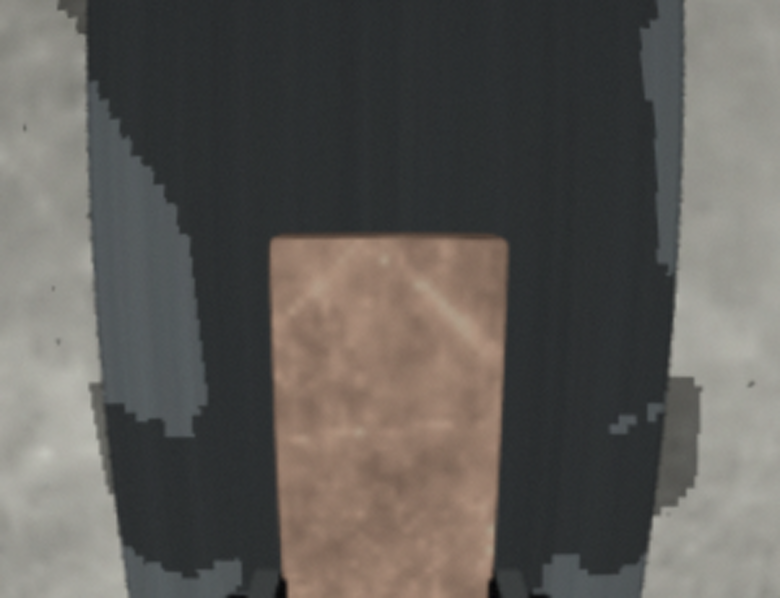

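Emit:
move_arm(
  series="1 0 0 1 0; 1 -0.3 0 2 0; 1 -0.3 0 3 0; 1 -0.3 0 4 0; 1 -0.3 0 5 0",
)

```text
clock: 9.8
tool_pos: [0.3572, -0.2965, 0.0868]
ee_rot: [0.999, -0.037, 0.0, 0.0]
contact_force: [0.1, 0.4, -8.9]
finger_gap: 0.0379
```

Run:
```python
from h import *
to(.3566,-.2974,.0855,-4.3)
print(st()[0]["qpos"][5],st()[0]["contact_force"])
```

```text
clk 9.80 pos [ 0.3572 -0.2965  0.0868] yaw -4.2 tilt [ 0. -0. -1.] q [ 0.66  0.69 -0.13  2.34  0.63  0.14 -0.14] F [ 0.1  0.4 -8.9] gap 0.0379 tips 0.0726
shift mm [-0.5  0.9  1.3] turn 0.1 len 2
0.1432006706935489 [ 0.05656443  0.39448761 -8.90433907]
```

Emit:
move_arm(
  series="1 -0.2 0 0.5 0; 1 -0.3 0 1 0; 1 -0.3 0 1.2 0; 1 -0.3 0 1.5 0; 1 -0.3 0 1.5 0",
)

```text
clock: 10.3
tool_pos: [0.3568, -0.2965, 0.0854]
ee_rot: [0.999, -0.037, -0.0, 0.0]
contact_force: [0.4, -0.3, -7.0]
finger_gap: 0.0375
```

Run:
```python
from h import *
to(.3566,-.2974,.0855,-4.3)
```

```text
clk 10.30 pos [ 0.3568 -0.2965  0.0854] yaw -4.2 tilt [-0.e+00 -1.e-04 -1.e+00] q [ 0.66  0.7  -0.13  2.34  0.64  0.14 -0.14] F [ 0.4 -0.3 -7. ] gap 0.0375 tips 0.0726
shift mm [-0.2  0.9 -0.1] turn 0.1 len 1
```

Emit:
move_arm(
  series="1 0 0 0.3 0; 1 0 0 0.6 0; 1 0 0 0.8 0; 1 0 0 0.8 0; 1 0 0 0.8 0",
)

```text
clock: 10.8
tool_pos: [0.3568, -0.2965, 0.0854]
ee_rot: [0.999, -0.037, 0.0, 0.0]
contact_force: [-1.0, 2.5, 9.7]
finger_gap: 0.0382
```

The bar has made contact with the plate: vertical force went from -9 to +10 N. Releasing.

Emit:
move_arm(
  series="0.3 0 0 0 0; 0 0 0 0 0; -0.2 0 0 0 0; -0.35 0 0 0 0; -0.35 0 0 0 0",
)

```text
clock: 11.3
tool_pos: [0.357, -0.2966, 0.0846]
ee_rot: [0.999, -0.037, 0.0, 0.0]
contact_force: [-0.0, -0.3, -0.3]
finger_gap: 0.0578
```

Emit:
move_arm(
  series="-0.35 0 0 -5 0; -0.35 0 0 -20 0; -0.35 0 0 -40 0; -0.35 0 0 -65 0; -0.35 0 0 -90 0",
)

```text
clock: 11.8
tool_pos: [0.3566, -0.2963, 0.1757]
ee_rot: [0.999, -0.037, -0.0, -0.0]
contact_force: [0.3, 0.0, -0.1]
finger_gap: 0.0575
```

Run:
```python
from h import *
import cv2
im=arm.camera("wrist")
to(.3566,-.2974,.0855,-4.3)
cv2.imwrite("pics/wrist10.png",im)
cv2.imwrite("pics/c10.png",cv2.resize(im[30:260,170:470],None,fx=2.6,fy=2.6,interpolation=cv2.INTER_CUBIC))
```

```text
clk 11.85 pos [ 0.3572 -0.297   0.1787] yaw -4.2 tilt [ 0.002  -0.0024 -1.    ] q [ 0.85  0.53 -0.39  2.28  0.5   0.41 -0.03] F [-0.1 -1.   2.9] gap 0.0575 tips 0.0726
shift mm [-0.8  0.3 93.2] turn 0.1 len 93
```

View pics/wrist10.png

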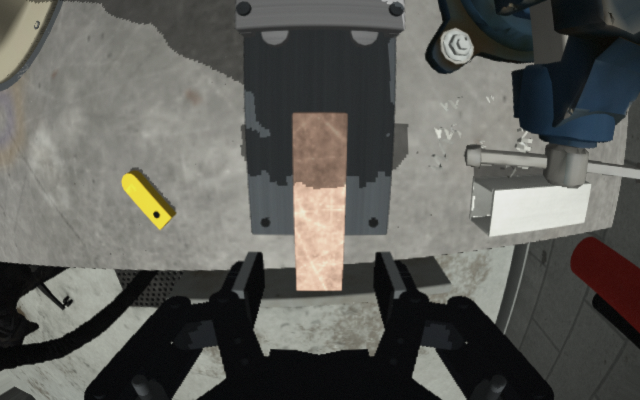

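View pics/c10.png

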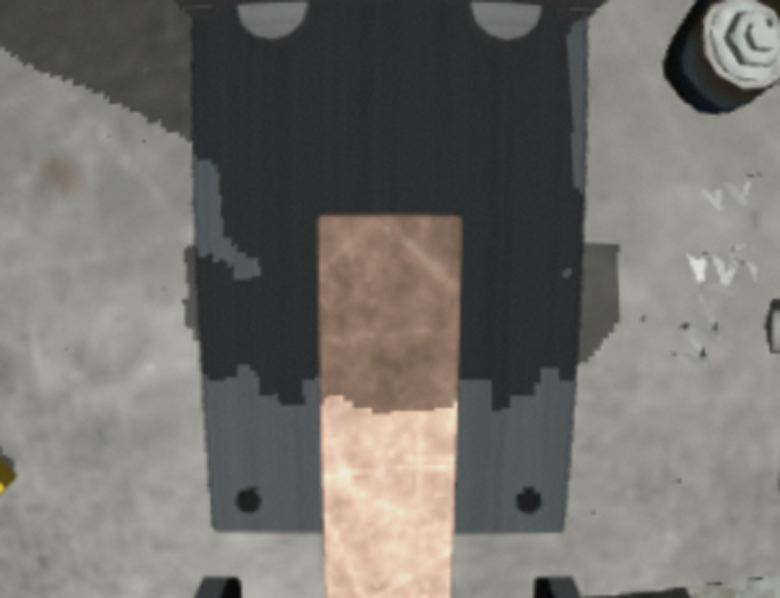

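Run:
```python
from h import *
zt=.1765
for n,c,z in(("nA",(272,40),.022),("nB",(507,40),.022),("pA",(214,531),.01),("pB",(564,530),.01),("holeA",(248,501),.01),("holeB",(528,501),.01),("bA",(318,215),.022),("bB",(461,215),.022),("bA2",(323,500),.022),("bB2",(456,500),.022)): print(n,tl(c,zt-z,170,30,2.6))
for c in((297,290),(342,290)): print(tl(c,zt-.022,0,0,1))
```

```text
nA [ -31.3 -123.4  154.5]
nB [  32.7 -123.5  154.5]
pA [-56.8  27.1 166.5]
pB [ 58.1  26.8 166.5]
holeA [-44.6  16.3 166.5]
holeB [ 45.3  16.3 166.5]
bA [-19.  -73.7 154.5]
bB [ 20.4 -73.7 154.5]
bA2 [-19.3  10.8 154.5]
bB2 [ 20.9  10.8 154.5]
[-18.9  75.8 154.5]
[ 20.6  75.8 154.5]
```

The bar lies flat on the plate, in line with the gap to about 0.1 mm and with no yaw. Its front is at jig x≈-111 and its rear at -260. Pushing with the fingers side by side would bring joint 6 to its limit at the end. So I'll turn the gripper 90° and push with the outer face of the leading finger. First I'll check the height of the drawer behind.

Run:
```python
from h import *
import cv2
a=cv2.imread("pics/top0.png");b=cv2.imread("pics/scene0.png")
x=cv2.resize(a[150:340,420:520],None,fx=3,fy=3,interpolation=cv2.INTER_CUBIC)
y=cv2.resize(b[260:400,370:540],None,fx=3,fy=3,interpolation=cv2.INTER_CUBIC)
h=max(x.shape[0],y.shape[0]);o=np.zeros((h,x.shape[1]+y.shape[1],3),np.uint8);o[:x.shape[0],:x.shape[1]]=x;o[:y.shape[0],x.shape[1]:]=y
o=o[:600]
print(o.shape);cv2.imwrite("pics/dr.png",o)
print(ray2((462,222),0),ray2((455,120),0),ray2((466,300),0))
```

```text
(570, 810, 3)
[ 0.36763429 -0.37039245  0.        ] [ 0.62876244 -0.36702396  0.        ] [ 0.1808861  -0.36956392  0.        ]
```

View pics/dr.png

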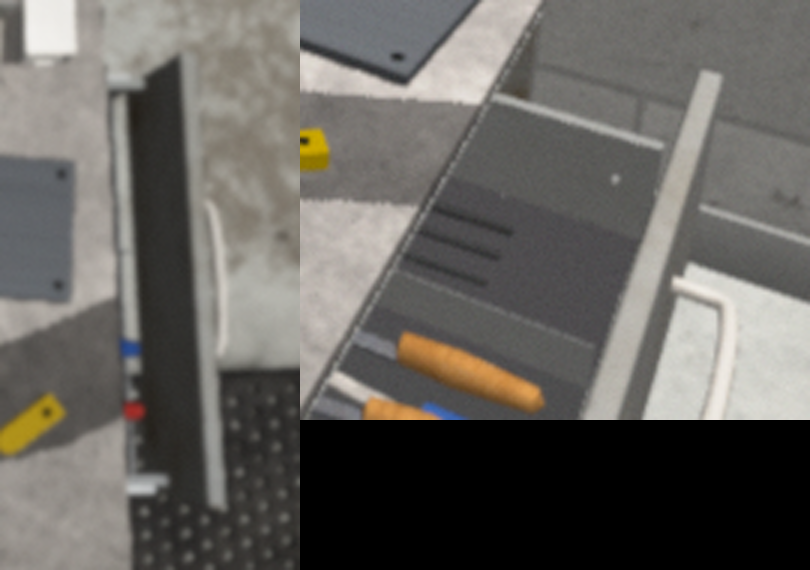

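Run:
```python
from h import *
import cv2
si=arm.camera_info("scene")
P=lambda i:i["intrinsics"]@np.c_[i["R"],i["t"]]
def tri(a,b):
    X=cv2.triangulatePoints(P(ti),P(si),np.array(a,float).reshape(2,1),np.array(b,float).reshape(2,1));return (X[:3]/X[3]).ravel()
print(tri((480.5,168.3),(508.7,284.3)))
print(tri((484,170),(509,285)))
# near-top inner edge ray: handle attach
for z in(-.05,0,.05): print(z, ray2((482,168),z))
```

```text
[ 0.52270641 -0.45913234 -0.08107295]
[ 0.51550675 -0.46312482 -0.07563974]
-0.05 [ 0.51460842 -0.44708353 -0.05      ]
0 [ 0.50318206 -0.42822978  0.        ]
0.05 [ 0.49175569 -0.40937604  0.05      ]
```

The drawer's top is about 80 mm below the table, so it's clear. Backing up and turning 90°.

Emit:
move_arm(
  series="-0.15 0 26 0 -8; -0.15 0 52 0 -16; -0.15 0 78 0 -24; -0.15 0 104 0 -32; -0.15 0 130 0 -40",
)

```text
clock: 12.35
tool_pos: [0.3468, -0.4273, 0.1749]
ee_rot: [0.951, 0.31, -0.0, 0.0]
contact_force: [-0.2, 0.0, 0.2]
finger_gap: 0.0493
```

Emit:
move_arm(
  series="-0.15 0 0 0 -8; -0.15 0 0 0 -16; -0.15 0 0 0 -24; -0.15 0 0 0 -32; -0.15 0 0 0 -40",
)

```text
clock: 12.85
tool_pos: [0.3469, -0.4263, 0.1747]
ee_rot: [0.788, 0.616, -0.0, -0.0]
contact_force: [0.6, -0.0, 0.4]
finger_gap: 0.0489
```

Run:
```python
from h import *
to(.3471,-.4265,.18,85.7)
```

```text
clk 12.85 pos [ 0.3469 -0.4263  0.1747] yaw 76.1 tilt [-4.e-04 -3.e-04 -1.e+00] q [ 1.33  0.71 -0.82  2.08  0.81  0.71  1.3 ] F [ 0.6 -0.   0.4] gap 0.0489 tips 0.0726
shift mm [-0.2  0.2 -5.3] turn -9.6 len 5
```

Emit:
move_arm(
  series="-0.15 0 0.5 0 -5; -0.15 0 0.5 15 -9.6; -0.15 0 0.5 35 -9.6; -0.15 0 0.5 55 -9.6; -0.15 0 0.5 68 -9.6",
)

```text
clock: 13.35
tool_pos: [0.3471, -0.4262, 0.1055]
ee_rot: [0.735, 0.678, -0.0, -0.001]
contact_force: [-0.2, -0.1, 0.2]
finger_gap: 0.0491
```

Run:
```python
from h import *
import cv2
im=arm.camera("wrist")
to(.3476,-.4265,.083,85.7)
cv2.imwrite("pics/wrist11.png",im)
```

```text
clk 13.40 pos [ 0.3468 -0.4259  0.1041] yaw 85.4 tilt [-0.0021  0.0019 -1.    ] q [ 1.27  0.81 -0.74  2.11  0.99  0.63  1.31] F [-0.1 -0.2 -0.7] gap 0.0492 tips 0.0726
shift mm [-0.6  0.9 21.1] turn -0.3 len 21
```

View pics/wrist11.png

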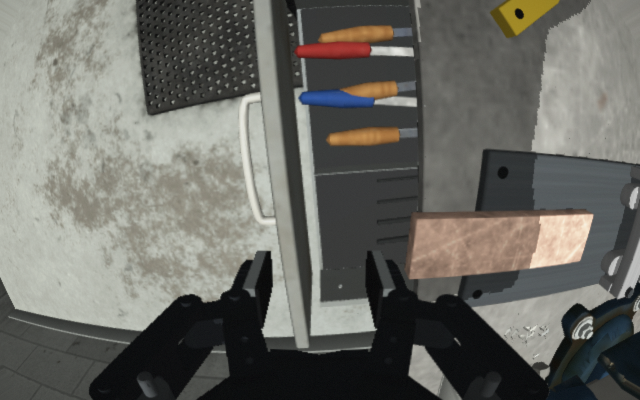

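Run:
```python
from h import *
zt=.1045-.022
for c in((413,213),(409,279),(592,213),(582,263)): print(tl(c,zt,0,0,1))
# fingertip front-finger far corner
for z in (.065,.069): print(tl((383,252),z,0,0,1),tl((366,252),z,0,0,1),tl((408,300),z,0,0,1),tl((415,300),.04,0,0,1))
to(.3476,-.4265,.083,85.7)
```

```text
[ 51.2 -24.4  82.5]
[54.2 18.2 82.5]
[199.  -22.1  82.5]
[205.8  19.8  82.5]
[ 32.1 -10.4  65. ] [ 23.4 -10.6  65. ] [49.5 20.7 65. ] [43.7  1.7 40. ]
[33.  -8.2 69. ] [24.1 -8.4 69. ] [51.  23.8 69. ] [43.7  1.7 40. ]
clk 13.40 pos [ 0.3468 -0.4259  0.1041] yaw 85.4 tilt [-0.0021  0.0019 -1.    ] q [ 1.27  0.81 -0.74  2.11  0.99  0.63  1.31] F [-0.1 -0.2 -0.7] gap 0.0492 tips 0.0726
shift mm [-0.6  0.9 21.1] turn -0.3 len 21
```

Run:
```python
import cv2
im=cv2.imread("pics/wrist11.png")
cv2.imwrite("pics/c11.png",cv2.resize(im[190:300,340:600],None,fx=3,fy=3,interpolation=cv2.INTER_CUBIC))
```

```text
(no output)
```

View pics/c11.png

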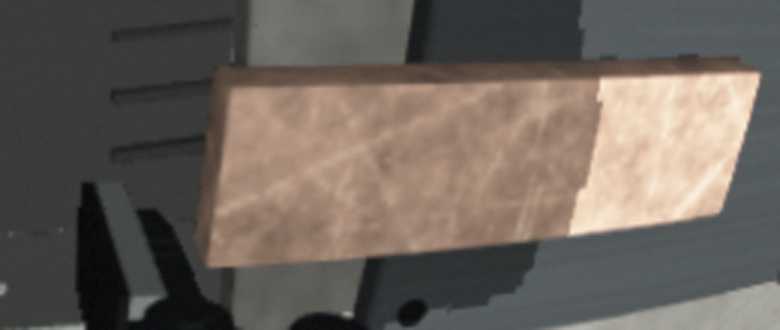

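Run:
```python
from h import *
zt=.1045-.022
P=[tl(c,zt,340,190,3)[:2] for c in((231,87),(760,73),(723,214),(208,266))];print(P)
v,r=fitrect(np.array(P)[[0,1,2,3]]*[1,-1]/1000,.15,.04);print(v,np.degrees(v[2]),abs(r).max())
for c in((95,183),(130,183),(163,215),(205,300)): print(tl(c,.066,340,190,3),tl(c,.05,340,190,3))
```

```text
[array([ 53.7, -21.1]), array([200.7, -21.3]), array([203. ,  17.8]), array([54.1, 17.7])]
[0.127875   0.001725   0.00258916] 0.14834767454138106 0.0021229655611234577
[ 26.2 -10.7  66. ] [ 23.2 -19.3  50. ]
[ 32.2 -10.6  66. ] [ 28.4 -19.2  50. ]
[38.6 -4.2 66. ] [ 34.1 -13.5  50. ]
[48.8 14.2 66. ] [43.   2.8 50. ]
```

The bar midline is within about 2 mm of the finger centre. Kinematics and the image disagree on which side, so I'll keep the line midway. Lowering behind the bar.

Emit:
move_arm(
  series="-0.15 0 0 6 -0.3; -0.15 0 0 12 -0.3; -0.15 0 0 17 -0.3; -0.15 0 0 21 -0.3; -0.15 0 0 21 -0.3",
)

```text
clock: 13.9
tool_pos: [0.3477, -0.4263, 0.0853]
ee_rot: [0.733, 0.68, -0.0, -0.0]
contact_force: [-0.1, 1.0, 0.2]
finger_gap: 0.0493
```

Run:
```python
from h import *
import cv2
to(.3476,-.4265,.083,85.7)
im=arm.camera("wrist")
cv2.imwrite("pics/c12.png",cv2.resize(im[160:330,340:600],None,fx=3,fy=3,interpolation=cv2.INTER_CUBIC))
# push vector to end TCP jig -188
to(.3708-.188*.0753+.0003,-.1124-.188*.997,.083,85.7)
```

```text
clk 13.90 pos [ 0.3477 -0.4263  0.0853] yaw 85.7 tilt [-3.e-04  1.e-04 -1.e+00] q [ 1.25  0.83 -0.71  2.12  1.04  0.6   1.27] F [-0.1  1.   0.2] gap 0.0493 tips 0.0726
shift mm [-0.2 -0.   2.3] turn -0.0 len 2
clk 13.95 pos [ 0.3478 -0.4263  0.0855] yaw 85.7 tilt [-1.e-04  0.e+00 -1.e+00] q [ 1.25  0.83 -0.71  2.12  1.04  0.6   1.27] F [ 0.2 -0.7  0. ] gap 0.0492 tips 0.0726
shift mm [126.8  -0.4   2.5] turn -0.0 len 127
```

View pics/c12.png

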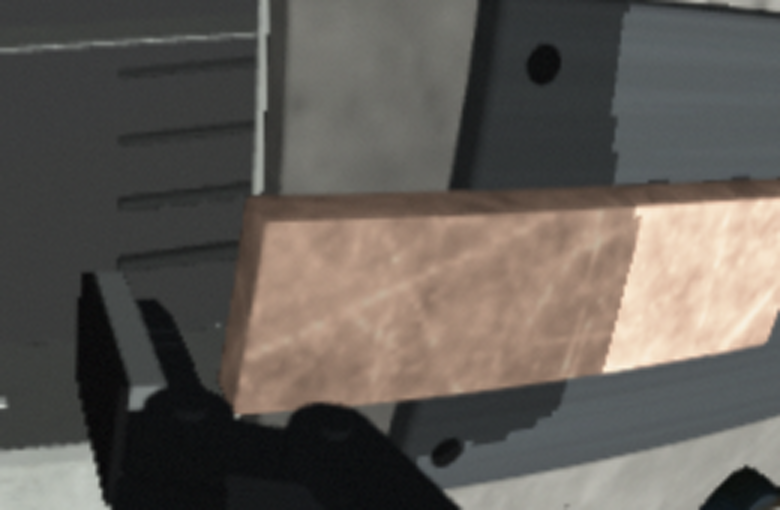

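Emit:
move_arm(
  series="-0.15 3 0 1 0; -0.15 7 0 2 0; -0.15 12 0 2 0; -0.15 17 0 2 0; -0.15 22 0 2 0",
)

```text
clock: 14.45
tool_pos: [0.3494, -0.4049, 0.0837]
ee_rot: [0.733, 0.68, -0.001, 0.001]
contact_force: [-1.1, -5.7, -0.7]
finger_gap: 0.0492
```

Run:
```python
from h import *
import cv2
to(.3708-.188*.0753+.0003,-.1124-.188*.997,.0835,85.7)
im=arm.camera("wrist")
cv2.imwrite("pics/c13.png",cv2.resize(im[160:330,340:600],None,fx=3,fy=3,interpolation=cv2.INTER_CUBIC))
```

```text
clk 14.45 pos [ 0.3494 -0.4049  0.0837] yaw 85.6 tilt [-3.0e-04 -1.8e-03 -1.0e+00] q [ 1.22  0.82 -0.7   2.15  1.07  0.57  1.2 ] F [-1.1 -5.7 -0.7] gap 0.0492 tips 0.0726
shift mm [105.4  -0.5   0. ] turn -0.1 len 105
```

View pics/c13.png

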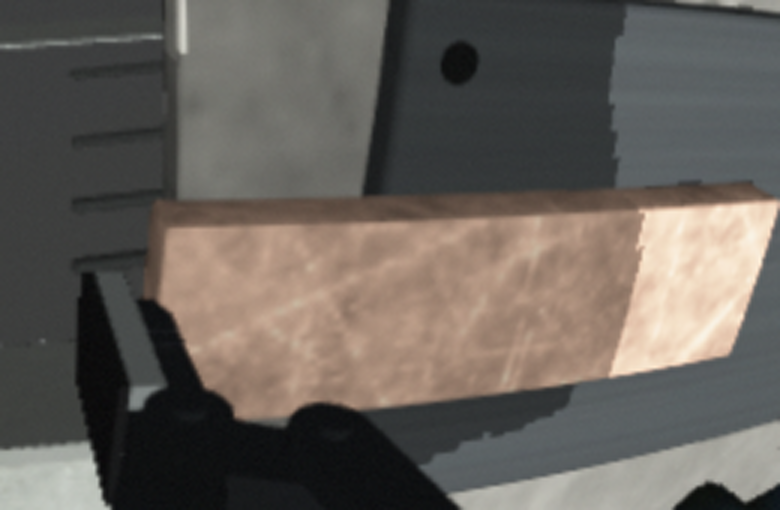

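The leading finger is pushing on the rear end, with 5.7 N of reaction. Advancing to just short of the noses.

Emit:
move_arm(
  series="-0.15 7 0 0 0; -0.15 14 0 0 0; -0.15 21 0 0 0; -0.15 28 0 0 0; -0.15 35 0 0 0",
)

```text
clock: 15.0
tool_pos: [0.352, -0.3704, 0.0837]
ee_rot: [0.734, 0.68, -0.001, 0.001]
contact_force: [0.1, -6.0, -0.0]
finger_gap: 0.0489
```

Run:
```python
from h import *
import cv2
to(.3708-.188*.0753+.0003,-.1124-.188*.997,.0835,85.7)
im=arm.camera("wrist");cv2.imwrite("pics/wrist14.png",im)
im=arm.camera("top");cv2.imwrite("pics/top14.png",cv2.resize(im[180:270,338:500],None,fx=4.9,fy=4.9,interpolation=cv2.INTER_CUBIC))
```

```text
clk 15.00 pos [ 0.352  -0.3704  0.0837] yaw 85.6 tilt [-4.0e-04 -2.2e-03 -1.0e+00] q [ 1.15  0.81 -0.68  2.21  1.12  0.53  1.08] F [ 0.1 -6.  -0. ] gap 0.0489 tips 0.0726
shift mm [70.7 -0.5  0.1] turn -0.1 len 71
```

View pics/wrist14.png

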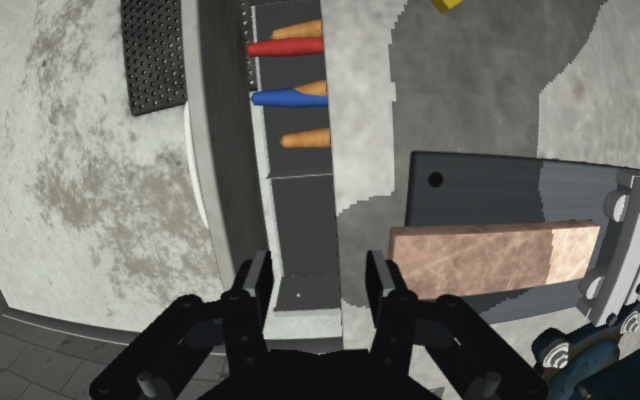

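View pics/top14.png

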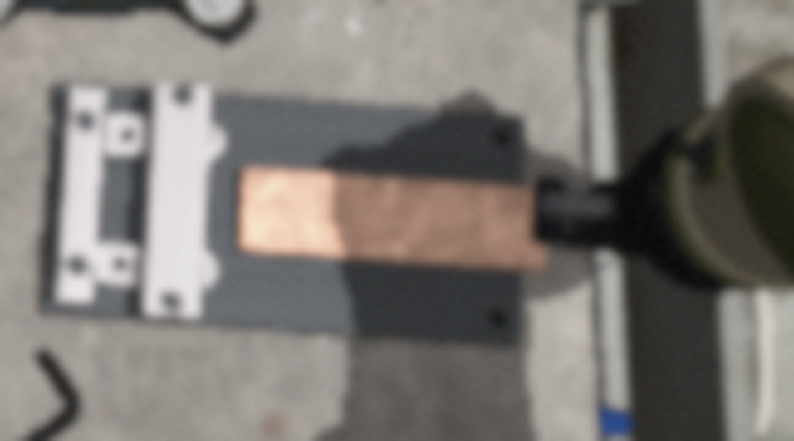

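```bash
cat >> h.py <<'E'
def jigc(c,z,x0,y0,f,o=(.3708,-.1124),a=85.7):
    w=ray2((x0+(c[0]+.5)/f-.5,y0+(c[1]+.5)/f-.5),z)[:2]-np.array(o);a=np.radians(a)
    return (np.array([w@[np.cos(a),np.sin(a)],w@[-np.sin(a),np.cos(a)]])*1000).round(1)
E
python3 - <<'E'
from h import *
g=lambda c,z:jigc(c,z,338,180,4.9)
for n,c,z in(("nB",(226,140),.022),("nA",(217,271),.022),("scB",(183,94),.045),("scA",(171,300),.045),("bfB",(241,168),.022),("bfA",(239,250),.022),("brB",(530,187),.022),("brA",(528,268),.022),("plB",(522,117),.01),("plA",(520,342),.01),("midB",(385,177),.022),("midA",(385,259),.022)): print(n,g(c,z))
zt=.0837-.022
P=[tl(c,zt,0,0,1)[:2] for c in((396,234),(600,225),(583,281))];print(P)
P=[tl(c,.0837-.022,0,0,1) for c in ((620,222),(597,295))];print(P)
E
```

```text
nB [-61.  -33.6]
nA [-59.7  31.1]
scB [-36.1 -51.2]
scA [-35.5  48.3]
bfB [-69.  -20.2]
bfA [-70.   20.1]
brB [-211.3  -20.9]
brA [-211.3   18.9]
plB [-209.7  -57.4]
plA [-211.6   54.4]
midB [-139.9  -20.8]
midA [-141.4   19.5]
[array([ 36.9, -21.8]), array([185.2, -21.8]), array([187.3,  21.4])]
[array([211.5, -22.9,  61.7]), array([215.9,  38.6,  61.7])]
```

The bar front is about 1 mm toward jig +y of the gap centre, with ±2 mm of clearance and a yaw of about 0.3°. I'll continue slowly.

Emit:
move_arm(
  series="-0.15 4 0 0 0; -0.15 8 0 0 0; -0.15 12 0 0 0; -0.15 16 0 0 0; -0.15 20 0 0 0",
)

```text
clock: 15.6
tool_pos: [0.3535, -0.3508, 0.0837]
ee_rot: [0.734, 0.679, -0.001, 0.001]
contact_force: [-0.2, -7.0, 1.2]
finger_gap: 0.0488
```

Run:
```python
from h import *
import cv2
to(.3708-.188*.0753+.0003,-.1124-.188*.997,.0835,85.7)
im=arm.camera("top");cv2.imwrite("pics/top15.png",cv2.resize(im[190:250,338:440],None,fx=7.8,fy=7.8,interpolation=cv2.INTER_CUBIC))
im=arm.camera("wrist");cv2.imwrite("pics/wrist15.png",im)
```

```text
clk 15.60 pos [ 0.3535 -0.3508  0.0837] yaw 85.6 tilt [-4.0e-04 -2.2e-03 -1.0e+00] q [ 1.12  0.8  -0.67  2.24  1.15  0.51  1.02] F [-0.2 -7.   1.2] gap 0.0488 tips 0.0726
shift mm [51.1 -0.5  0.1] turn -0.1 len 51
```

View pics/top15.png

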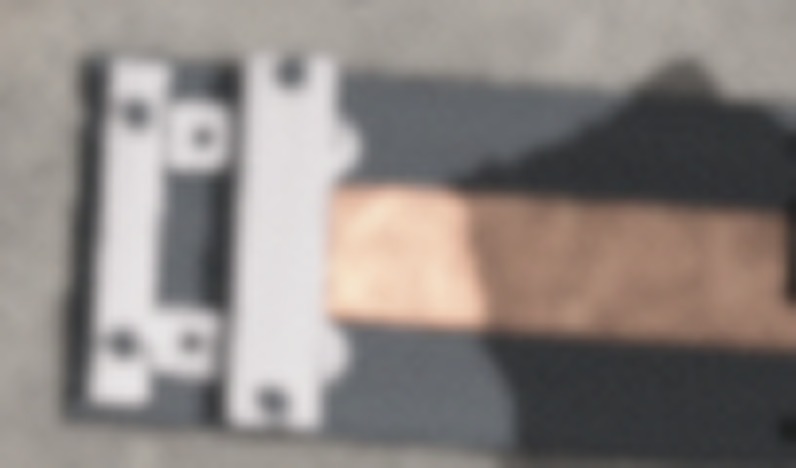

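View pics/wrist15.png

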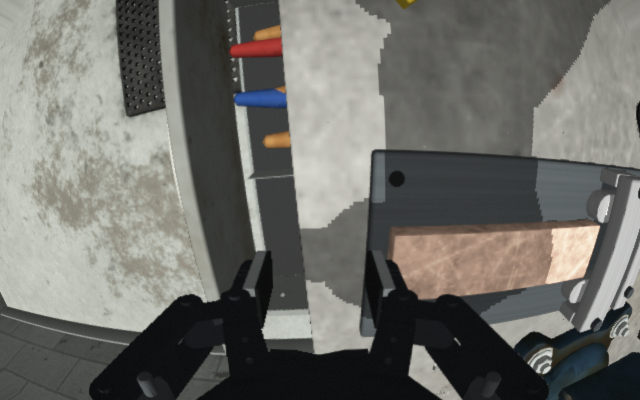

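The bar front is between the noses at (330,185)-(330,320), the spacers haven't moved and the force is steady at 7 N. Continuing.

Emit:
move_arm(
  series="-0.15 5 0 0 0; -0.15 10 0 0 0; -0.15 15 0 0 0; -0.15 20 0 0 0; -0.15 25 0 0 0",
)

```text
clock: 16.2
tool_pos: [0.3554, -0.3257, 0.0837]
ee_rot: [0.734, 0.679, -0.001, 0.001]
contact_force: [-0.8, -6.9, 1.2]
finger_gap: 0.0491
```

Run:
```python
from h import *
import cv2
to(.3708-.188*.0753+.0003,-.1124-.188*.997,.0835,85.7)
im=arm.camera("top");cv2.imwrite("pics/top16.png",cv2.resize(im[190:250,338:440],None,fx=7.8,fy=7.8,interpolation=cv2.INTER_CUBIC))
```

```text
clk 16.20 pos [ 0.3554 -0.3257  0.0837] yaw 85.6 tilt [-5.e-04 -2.e-03 -1.e+00] q [ 1.07  0.79 -0.66  2.27  1.19  0.49  0.92] F [-0.8 -6.9  1.2] gap 0.0491 tips 0.0726
shift mm [25.9 -0.4  0.1] turn -0.1 len 26
```

View pics/top16.png

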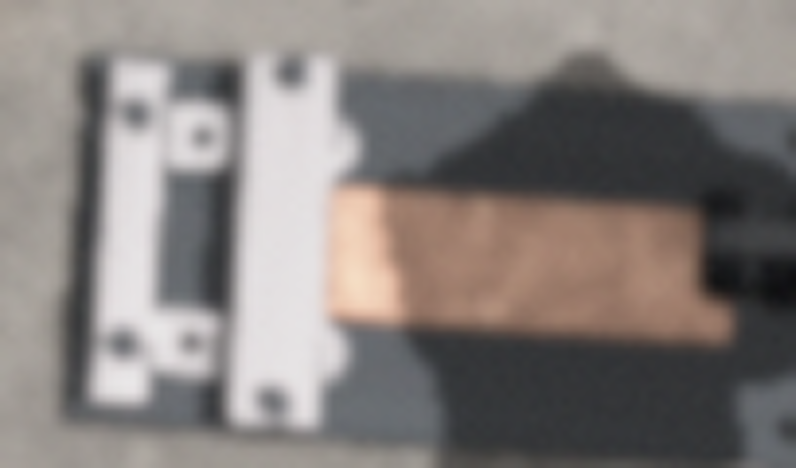

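Emit:
move_arm(
  series="-0.15 4 0 0 0; -0.15 8 0 0 0; -0.15 12 0 0 0; -0.15 16 0 0 0; -0.15 20 0 0 0",
)

```text
clock: 16.75
tool_pos: [0.3569, -0.3058, 0.0837]
ee_rot: [0.734, 0.679, -0.001, 0.001]
contact_force: [-1.0, -6.9, 1.4]
finger_gap: 0.0491
```

Run:
```python
from h import *
import cv2
to(.3708-.188*.0753+.0003,-.1124-.188*.997,.0835,85.7)
im=arm.camera("top");cv2.imwrite("pics/top17.png",cv2.resize(im[190:250,338:440],None,fx=7.8,fy=7.8,interpolation=cv2.INTER_CUBIC))
```

```text
clk 16.75 pos [ 0.3569 -0.3058  0.0837] yaw 85.6 tilt [-6.0e-04 -2.1e-03 -1.0e+00] q [ 1.03  0.78 -0.65  2.3   1.22  0.47  0.84] F [-1.  -6.9  1.4] gap 0.0491 tips 0.0726
shift mm [ 6.  -0.4  0.1] turn -0.1 len 6
```

View pics/top17.png

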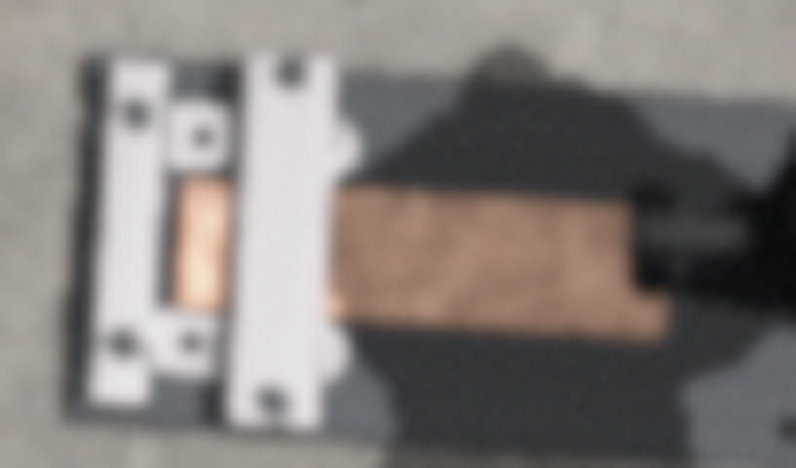

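The bar is through the gap, with its front at (176,240) and the stop just ahead. I'll finish at 1 mm per row.

Emit:
move_arm(
  series="-0.15 1 0 0 0; -0.15 2 0 0 0; -0.15 3 0 0 0; -0.15 4 0 0 0; -0.15 5 0 0 0",
)

```text
clock: 17.3
tool_pos: [0.3572, -0.301, 0.0837]
ee_rot: [0.734, 0.679, -0.001, 0.001]
contact_force: [-0.5, -7.4, 1.5]
finger_gap: 0.0492
```

Emit:
move_arm(
  series="-0.15 0.4 0 0 0; -0.15 0.8 0 0 0; -0.15 1.2 0 0 0; -0.15 1.6 0 0 0; -0.15 2 0 0 0",
)

```text
clock: 17.8
tool_pos: [0.3574, -0.299, 0.0837]
ee_rot: [0.734, 0.679, -0.001, 0.001]
contact_force: [-0.4, -6.9, 1.8]
finger_gap: 0.0493
```

Emit:
move_arm(
  series="-0.15 0.4 0 0 0; -0.15 0.8 0 0 0; -0.15 1.2 0 0 0; -0.15 1.6 0 0 0; -0.15 2 0 0 0",
)

```text
clock: 18.3
tool_pos: [0.3574, -0.2981, 0.0837]
ee_rot: [0.734, 0.679, -0.002, 0.001]
contact_force: [-0.9, -12.1, 3.2]
finger_gap: 0.0491
```

Run:
```python
from h import *
import cv2
print(st()[0]["contact_force"],st()[0]["tool_pos"])
im=arm.camera("top");cv2.imwrite("pics/top18.png",cv2.resize(im[190:250,338:440],None,fx=7.8,fy=7.8,interpolation=cv2.INTER_CUBIC))
```

```text
[ -0.88224488 -12.07754756   3.15270169] [ 0.3574349  -0.29807871  0.0837081 ]
```

View pics/top18.png

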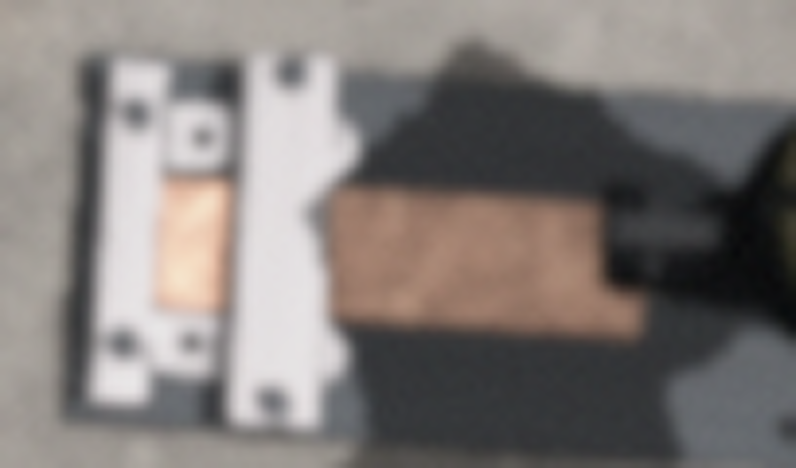

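Emit:
move_arm(
  series="-0.15 0.3 0 0 0; -0.15 0.6 0 0 0; -0.15 0.9 0 0 0; -0.15 1.2 0 0 0; -0.15 1.2 0 0 0",
)

```text
clock: 18.85
tool_pos: [0.3575, -0.2978, 0.0838]
ee_rot: [0.734, 0.679, -0.003, 0.002]
contact_force: [-0.1, -14.9, 2.8]
finger_gap: 0.0491
```

The bar is against the stop: the force rises and it doesn't move. Backing straight off, then up.

Emit:
move_arm(
  series="-0.15 -2 0 0 0; -0.15 -6 0 0 0; -0.15 -12 0 0 0; -0.15 -20 0 0 0; -0.15 -30 0 0 0",
)

```text
clock: 19.35
tool_pos: [0.3555, -0.324, 0.0835]
ee_rot: [0.733, 0.68, 0.001, -0.0]
contact_force: [0.3, 0.8, 0.4]
finger_gap: 0.0492
```

Emit:
move_arm(
  series="-0.15 -25 0 -10 0; -0.15 -55 0 -35 0; -0.15 -90 0 -65 0; -0.15 -125 0 -95 0; -0.15 -160 0 -125 0",
)

```text
clock: 19.85
tool_pos: [0.3427, -0.4848, 0.2098]
ee_rot: [0.733, 0.68, 0.001, -0.001]
contact_force: [0.2, -0.9, -0.1]
finger_gap: 0.0491
```

Run:
```python
from h import *
import cv2
s=st()[0];print(s["clock"],s["contact_force"],s["tool_pos"])
im=arm.camera("top");cv2.imwrite("pics/topF.png",im);cv2.imwrite("pics/top19.png",cv2.resize(im[185:260,338:453],None,fx=6.9,fy=6.9,interpolation=cv2.INTER_CUBIC))
cv2.imwrite("pics/wrist19.png",arm.camera("wrist"))
im=arm.camera("scene");cv2.imwrite("pics/scene19.png",cv2.resize(im[130:290,280:490],None,fx=3.7,fy=3.7,interpolation=cv2.INTER_CUBIC))
```

```text
19.85 [ 0.21909222 -0.94828639 -0.10105001] [ 0.3427358  -0.48482584  0.20976155]
```

View pics/top19.png

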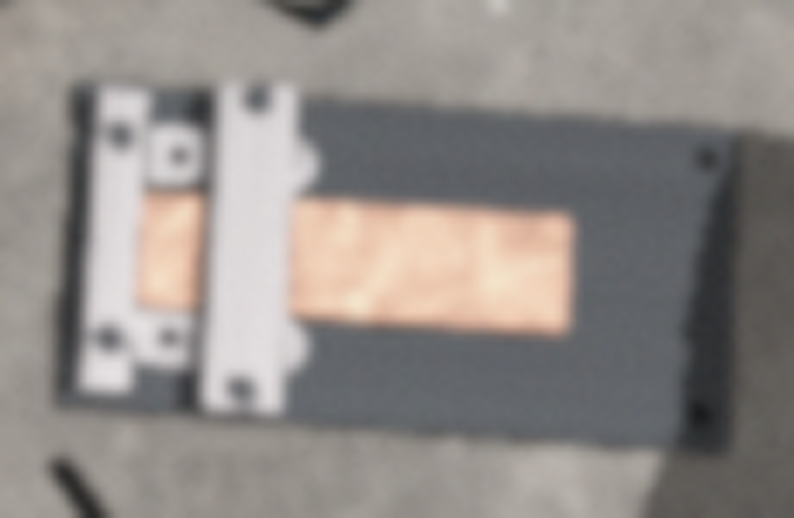

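View pics/scene19.png

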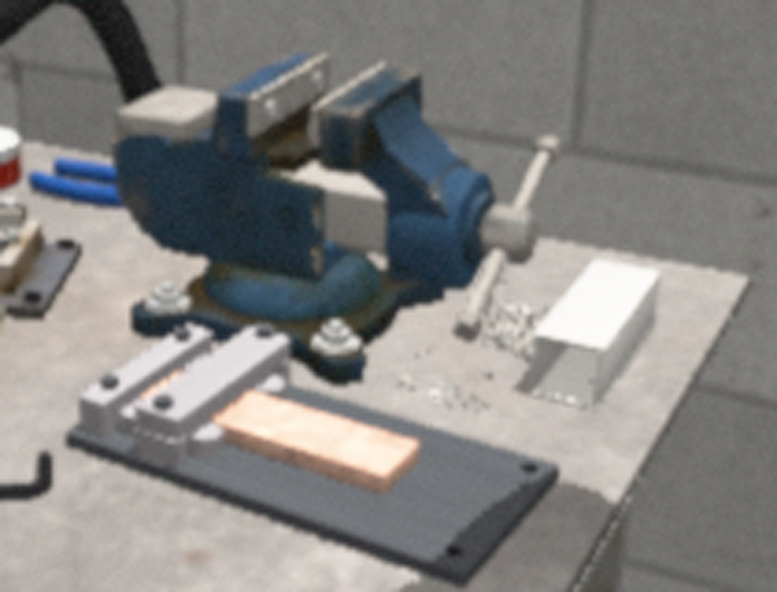

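View pics/topF.png

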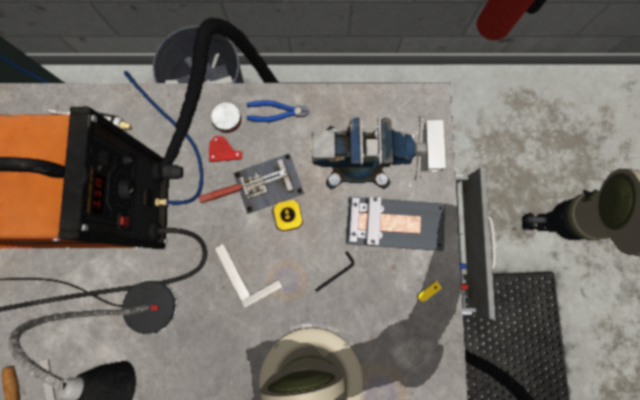

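Run:
```python
from h import *
import cv2
g=lambda c,z:jigc(c,z,338,185,6.9)
for n,c,z in(("nB",(319,166),.022),("nA",(309,345),.022),("holeB",(707,158),.01),("holeA",(701,414),.01),("brB",(574,214),.022),("brA",(570,332),.022),("bmB",(305,198),.022),("bmA",(302,319),.022),("frontB",(142,192),.022),("frontA",(138,304),.022)): print(n,g(c,z))
a=cv2.imread("pics/top0.png");b=cv2.imread("pics/topF.png")
d=cv2.absdiff(a,b).max(2)
for n,(y0,y1,x0,x1) in dict(left=(195,245,348,385),tin=(95,180,205,310),tape=(195,235,268,305),tube=(115,175,422,450)).items(): print(n,d[y0:y1,x0:x1].max(),(d[y0:y1,x0:x1]>30).sum())
```

```text
nB [-61.3 -32.5]
nA [-60.8  30.2]
holeB [-200.   -46.8]
holeA [-200.4   43.6]
brB [-150.9  -21.9]
brA [-151.    19.3]
bmB [-56.9 -20.9]
bmA [-58.   21.4]
frontB [ -0. -19.]
frontA [-0.9 20.2]
left 173 273
tin 9 0
tape 6 0
tube 6 0
```

The final check agrees: bar rear at jig x≈-151, front at 0, and the spacer noses at the same pixels as at the start. Handing in.

```bash
python3 -c "
from rig import arm
print(arm.finish_job(), arm.read_state()['clock'])"
```

```text
the job is handed in; nothing more can be done
the job is handed in; nothing more can be done
```

The bar is home against the stop. I picked it up from behind the vice, laid it flat on the plate in line with the gap and short of the bridge, and let it go. Then I pushed it from behind with the outer face of one finger, under the bridge and between the spacers. I backed off and handed in at about 20 s.

**Final position:** the top view puts the bar's front at jig x ≈ 0 (-0.5 ± 0.5 mm) and its rear at about -151 mm, where -150 is expected. At the stop, the push force rose from about 7 N to 15 N and the bar stopped moving.

**Other objects:** the spacer noses are at the same pixels as at the start. The tin, magnet, cutters, tape and tube show no change between the first and last pictures.

**What disagreed:**
- **Joint 6:** while I was lowering the bar, it read 0.1088 against its limit of 0.11. I stopped there and set the bar down about 45 mm farther back than planned. That is within the rounding of the given limit, but I could not confirm it stayed inside the true range.
- **Push line:** during the push setup, the wrist camera and the arm's own position differed by 2 to 3 mm sideways. I followed a line between the two. The bar still entered the gap with no jump in force.

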